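Sort spacer posts by length with a stepped gauge

TASK

Sort the three steel spacer posts by length. One post at a time, lay it into the slot of the stepped gauge until it rests on the step it fits, keep it there for a moment, then put it flat in the tray of matching length before you take the next: shortest post in the shortest tray, longest in the longest. Leave the cup, the dish and the blue cap where they stand.

Things in the scene. Friction and masses are not known exactly. Their poses are not given: they have to be found in the camera images.
- post_a: loose steel spacer post lying on the bench: round shaft 12 mm thick, a hexagonal collar at each end (16 mm across flats, 10 mm long). Overall length 52, 76 or 100 mm: one post of each, and the gauge tells which. Origin at its middle, on its axis (8 mm above what it lies on); x runs along the post, both ends alike. 60 to 130 g
- post_b: loose steel spacer post lying on the bench: round shaft 12 mm thick, a hexagonal collar at each end (16 mm across flats, 10 mm long). Overall length 52, 76 or 100 mm: one post of each, and the gauge tells which. Origin at its middle, on its axis (8 mm above what it lies on); x runs along the post, both ends alike. 60 to 130 g
- post_c: loose steel spacer post lying on the bench: round shaft 12 mm thick, a hexagonal collar at each end (16 mm across flats, 10 mm long). Overall length 52, 76 or 100 mm: one post of each, and the gauge tells which. Origin at its middle, on its axis (8 mm above what it lies on); x runs along the post, both ends alike. 60 to 130 g
- gauge: fixed aluminium length gauge, 136 mm long (its x), 46 mm wide (y), 58 mm high; origin at the centre of its underside, z up. Two stairs facing each other make a slot along x that widens upward in three steps; a post is laid in along x and rests by its two ends. Between the stairs the middle 40 mm is open across y, over an 8 mm base, for fingers holding the post at its middle
- gauge_low (a point): centre of the slot at the height of the lowest treads, 20 mm above the gauge's origin. Here the slot is 60 mm long, and only the 52 mm post fits down to it: its axis is then 28 mm above the gauge's origin
- gauge_mid (a point): centre of the slot at the middle treads, 34 mm above the gauge's origin. Here the slot is 84 mm long; the 76 mm post rests here, its axis then 42 mm above the gauge's origin
- gauge_top (a point): centre of the slot at the top treads, 48 mm above the gauge's origin. Here the slot is 108 mm long between end stops 58 mm high; the 100 mm post rests here, its axis then 56 mm above the gauge's origin. Grey cheeks 58 mm high leave 32 mm across y, only where x is over 30 mm from the centre
- tray_short: the shortest of three fixed grey plastic open trays, for the 52 mm post. Inside 62 mm along its x axis and 72 mm along y; walls 3 mm thick, 20 mm high; inner floor 3 mm above its origin, which is the centre of its underside; z up. The three trays may stand in any order
- tray_medium: the middle one of three fixed grey plastic open trays, for the 76 mm post. Inside 86 mm along its x axis and 72 mm along y; walls 3 mm thick, 20 mm high; inner floor 3 mm above its origin, which is the centre of its underside; z up. The three trays may stand in any order
- tray_long: the longest of three fixed grey plastic open trays, for the 100 mm post. Inside 110 mm along its x axis and 72 mm along y; walls 3 mm thick, 20 mm high; inner floor 3 mm above its origin, which is the centre of its underside; z up. The three trays may stand in any order
- sample_cup: white cup lying on its side, 67 mm long and 60 mm wide, a bystander, loose, to be left where it is; origin at the centre of its underside
- petri_dish: round flat dish, 90 mm across and 14 mm high, a bystander, loose, to be left where it is; origin at the centre of its underside
- loose_cap: blue screw cap lying on the bench, 43 mm across and 17 mm high, a bystander, loose, to be left where it is; origin at the centre of its underside
Mind the look-alikes: they are no part of the job. What is shaped like the post_b but brown or yellow is not meant.

How it is judged:
On the way, in this order (a step that is already met when the one before it is completed fails the run):
1. a first post rests in the gauge slot on the step of its length (((x of post_a in the frame of gauge between -0.007 and 0.007 m and y of post_a in the frame of gauge between -0.01 and 0.01 m and z of post_a in the frame of gauge between 0.038 and 0.045 m and angle between the x axis of post_a and the x axis of gauge, either way round below 0.2 rad) or (x of post_b in the frame of gauge between -0.007 and 0.007 m and y of post_b in the frame of gauge between -0.01 and 0.01 m and z of post_b in the frame of gauge between 0.024 and 0.031 m and angle between the x axis of post_b and the x axis of gauge, either way round below 0.2 rad) or (x of post_c in the frame of gauge between -0.007 and 0.007 m and y of post_c in the frame of gauge between -0.01 and 0.01 m and z of post_c in the frame of gauge between 0.052 and 0.059 m and angle between the x axis of post_c and the x axis of gauge, either way round below 0.2 rad))), for 0.15 s.
2. that post lies in its tray (((x of post_a in the frame of tray_medium between -0.025 and 0.025 m and y of post_a in the frame of tray_medium between -0.032 and 0.032 m and z of post_a in the frame of tray_medium between 0.006 and 0.0155 m) or (x of post_b in the frame of tray_short between -0.025 and 0.025 m and y of post_b in the frame of tray_short between -0.032 and 0.032 m and z of post_b in the frame of tray_short between 0.006 and 0.0155 m) or (x of post_c in the frame of tray_long between -0.025 and 0.025 m and y of post_c in the frame of tray_long between -0.032 and 0.032 m and z of post_c in the frame of tray_long between 0.006 and 0.0155 m))), for 0.15 s.
3. with one post sorted, a second rests in the gauge slot on its step ((((x of post_a in the frame of gauge between -0.007 and 0.007 m and y of post_a in the frame of gauge between -0.01 and 0.01 m and z of post_a in the frame of gauge between 0.038 and 0.045 m and angle between the x axis of post_a and the x axis of gauge, either way round below 0.2 rad) and ((x of post_b in the frame of tray_short between -0.025 and 0.025 m and y of post_b in the frame of tray_short between -0.032 and 0.032 m and z of post_b in the frame of tray_short between 0.006 and 0.0155 m) or (x of post_c in the frame of tray_long between -0.025 and 0.025 m and y of post_c in the frame of tray_long between -0.032 and 0.032 m and z of post_c in the frame of tray_long between 0.006 and 0.0155 m))) or ((x of post_b in the frame of gauge between -0.007 and 0.007 m and y of post_b in the frame of gauge between -0.01 and 0.01 m and z of post_b in the frame of gauge between 0.024 and 0.031 m and angle between the x axis of post_b and the x axis of gauge, either way round below 0.2 rad) and ((x of post_a in the frame of tray_medium between -0.025 and 0.025 m and y of post_a in the frame of tray_medium between -0.032 and 0.032 m and z of post_a in the frame of tray_medium between 0.006 and 0.0155 m) or (x of post_c in the frame of tray_long between -0.025 and 0.025 m and y of post_c in the frame of tray_long between -0.032 and 0.032 m and z of post_c in the frame of tray_long between 0.006 and 0.0155 m))) or ((x of post_c in the frame of gauge between -0.007 and 0.007 m and y of post_c in the frame of gauge between -0.01 and 0.01 m and z of post_c in the frame of gauge between 0.052 and 0.059 m and angle between the x axis of post_c and the x axis of gauge, either way round below 0.2 rad) and ((x of post_a in the frame of tray_medium between -0.025 and 0.025 m and y of post_a in the frame of tray_medium between -0.032 and 0.032 m and z of post_a in the frame of tray_medium between 0.006 and 0.0155 m) or (x of post_b in the frame of tray_short between -0.025 and 0.025 m and y of post_b in the frame of tray_short between -0.032 and 0.032 m and z of post_b in the frame of tray_short between 0.006 and 0.0155 m))))), for 0.15 s.
4. two posts lie in their trays ((((x of post_b in the frame of tray_short between -0.025 and 0.025 m and y of post_b in the frame of tray_short between -0.032 and 0.032 m and z of post_b in the frame of tray_short between 0.006 and 0.0155 m) and (x of post_c in the frame of tray_long between -0.025 and 0.025 m and y of post_c in the frame of tray_long between -0.032 and 0.032 m and z of post_c in the frame of tray_long between 0.006 and 0.0155 m)) or ((x of post_a in the frame of tray_medium between -0.025 and 0.025 m and y of post_a in the frame of tray_medium between -0.032 and 0.032 m and z of post_a in the frame of tray_medium between 0.006 and 0.0155 m) and (x of post_c in the frame of tray_long between -0.025 and 0.025 m and y of post_c in the frame of tray_long between -0.032 and 0.032 m and z of post_c in the frame of tray_long between 0.006 and 0.0155 m)) or ((x of post_a in the frame of tray_medium between -0.025 and 0.025 m and y of post_a in the frame of tray_medium between -0.032 and 0.032 m and z of post_a in the frame of tray_medium between 0.006 and 0.0155 m) and (x of post_b in the frame of tray_short between -0.025 and 0.025 m and y of post_b in the frame of tray_short between -0.032 and 0.032 m and z of post_b in the frame of tray_short between 0.006 and 0.0155 m)))), for 0.15 s.
5. with two posts sorted, the third rests in the gauge slot on its step ((((x of post_a in the frame of gauge between -0.007 and 0.007 m and y of post_a in the frame of gauge between -0.01 and 0.01 m and z of post_a in the frame of gauge between 0.038 and 0.045 m and angle between the x axis of post_a and the x axis of gauge, either way round below 0.2 rad) and (x of post_b in the frame of tray_short between -0.025 and 0.025 m and y of post_b in the frame of tray_short between -0.032 and 0.032 m and z of post_b in the frame of tray_short between 0.006 and 0.0155 m) and (x of post_c in the frame of tray_long between -0.025 and 0.025 m and y of post_c in the frame of tray_long between -0.032 and 0.032 m and z of post_c in the frame of tray_long between 0.006 and 0.0155 m)) or ((x of post_b in the frame of gauge between -0.007 and 0.007 m and y of post_b in the frame of gauge between -0.01 and 0.01 m and z of post_b in the frame of gauge between 0.024 and 0.031 m and angle between the x axis of post_b and the x axis of gauge, either way round below 0.2 rad) and (x of post_a in the frame of tray_medium between -0.025 and 0.025 m and y of post_a in the frame of tray_medium between -0.032 and 0.032 m and z of post_a in the frame of tray_medium between 0.006 and 0.0155 m) and (x of post_c in the frame of tray_long between -0.025 and 0.025 m and y of post_c in the frame of tray_long between -0.032 and 0.032 m and z of post_c in the frame of tray_long between 0.006 and 0.0155 m)) or ((x of post_c in the frame of gauge between -0.007 and 0.007 m and y of post_c in the frame of gauge between -0.01 and 0.01 m and z of post_c in the frame of gauge between 0.052 and 0.059 m and angle between the x axis of post_c and the x axis of gauge, either way round below 0.2 rad) and (x of post_a in the frame of tray_medium between -0.025 and 0.025 m and y of post_a in the frame of tray_medium between -0.032 and 0.032 m and z of post_a in the frame of tray_medium between 0.006 and 0.0155 m) and (x of post_b in the frame of tray_short between -0.025 and 0.025 m and y of post_b in the frame of tray_short between -0.032 and 0.032 m and z of post_b in the frame of tray_short between 0.006 and 0.0155 m)))), for 0.15 s.
At the end, for the whole second after the job is handed in: each post lies flat and still on the floor of the tray of its length: its axis 6 to 15.5 mm above the tray's underside, its middle within 25 mm (x) and 32 mm (y) of the tray's centre (x of post_a in the frame of tray_medium between -0.025 and 0.025 m and y of post_a in the frame of tray_medium between -0.032 and 0.032 m and z of post_a in the frame of tray_medium between 0.006 and 0.0155 m and linear speed of each of post_a, post_b, post_c below 0.02 m/s and x of post_b in the frame of tray_short between -0.025 and 0.025 m and y of post_b in the frame of tray_short between -0.032 and 0.032 m and z of post_b in the frame of tray_short between 0.006 and 0.0155 m and x of post_c in the frame of tray_long between -0.025 and 0.025 m and y of post_c in the frame of tray_long between -0.032 and 0.032 m and z of post_c in the frame of tray_long between 0.006 and 0.0155 m); the robot touches nothing.
It fails at once if the cup is moved more than 25 mm (distance of sample_cup from where it was at the start of the episode above 0.025 m).
It fails at once if the dish is moved more than 25 mm (distance of petri_dish from where it was at the start of the episode above 0.025 m).
It fails at once if the blue cap is moved more than 25 mm (distance of loose_cap from where it was at the start of the episode above 0.025 m).
It also fails if it takes over 72 s, if anything falls off the work surface, if the arm or the gripper's body presses on something with over 40 N, if the wrist force passes 120 N, or if a joint passes its speed limit or range.

ROBOT

A 7-joint arm with a two-finger parallel gripper is mounted at the origin on a cart in front of the work surface, level with it; the furniture and walls round the work are solid. World frame = base frame: x ahead of the robot, y to its left, z up, the work surface at z = 0. Lengths are in m, angles in rad, forces in N, time in s.
With the tool pointing down it reaches from about 0.425 to 0.925 m from the base axis. Payload 6.8 kg.
Tool frame: the origin (TCP) lies on the centre line of the jaws, within the pads' length; the fingertips stand 22 mm ahead of it and the grasp point (between the pads) lies 3 mm ahead of it; y points along the fingers, z is the direction in which the jaws open and shut, and the axes are right-handed (so a half turn about y gives the same grasp; the last joint's range is limited). The gripper opens to 85 mm and grips with 20 to 120 N. Pads are 22 mm wide; open, the fingers measure 114 mm over their backs; the gripper's body (76 mm by 85 mm) begins 54 mm behind the grasp point. The pads swing forward as they close: fully open they stand 13 mm farther back than shut.
Start: joints at [1.026, 0.477, 0.022, 1.555, -0.011, 1.109, -0.083], TCP at [0.286, -0.612, 0.253] pointing down, gripper open.
Joint ranges: [-2.96, 2.96], [-0.34, 2.1], [-1.41, 1.46], [0.24, 2.44], [-1.37, 4.51], [0.17, 1.92], [-2.96, 2.96]. Speed limits (rad/s): [2.39, 2.39, 3.14, 3.14, 3.14, 3.14, 3.14].

INTERFACE

Orientations are given as a rotation vector (axis times angle).
In Python, from station import ctrl, optics gives the robot as it stands.
- The arm moves only by the shell command python3 -m crank 'ROWS' [FORCE]. ROWS is JSON, one flat list of numbers, 5 for each row, row after row: the closure, from 0 (fully open) to 1 (shut), then the shift along the tool's x, y, z in cm, then the turn about the tool's y in rad. In form: [jaw, tx, ty, tz, spin, jaw, tx, ty, tz, spin, ...]. A call has 1 to 10 rows; each row is the pose to reach, as a shift and turn from the pose measured when the call began, along the tool's axes at that moment; what a row does not reach only later rows make up. A row lasts 1/10 s, in which the tool goes at most 50 mm and 8.59 degrees, less where a joint would pass 70% of its speed; a pose out of reach is approached as far as the arm can. A call with a gripper value outside its range is refused whole. The fingers move at their own pace and stop on an object; FORCE is the grip in N (left out, the last holds). Time passes only in rows, so rows that repeat a pose let the fingers close. It gives the time, the measured TCP pose, the force and the opening at its end, in the units of the state.
- ctrl.state(): the state, without advancing time (a new reading comes with each control period).
- optics.read_camera(name): name is "scene" or "top" or "wrist"; returns a dict with "frame" (480x640x3 uint8, blue, green, red), "fx", "fy", "cx", "cy" (pixels), "extrinsics" (4x4, takes a point from camera to world coordinates). Camera axes: x right, y up, looking along -z (the intrinsics and any distortion apply to the point x, -y, -z); pixel columns grow to the right and rows downward; lengths in m; the calibration is good to about 2 mm. A picture is of the moment at which its call begins. There is no depth.
- ctrl.finish_job(): hands the job in, once; it reports no verdict.
The state is a dict: "time": time; "qpos": joint angles; "qvel": joint speeds; "joint_efforts": joint torques, N m; "ee_pos": TCP position; "tool_rot": TCP orientation; "wrist_force": force on the tool from outside, world axes, zero at the start; "torque": the same for the moment, N m; "finger_gap": finger opening in m.
Only numpy, scipy, OpenCV 4.12 (cv2) and the standard library are available. Lean on these libraries where they do the work, as an engineer would, in place of code of your own. Each camera call takes 0.05 s, during which the arm holds its last target.

## Working session

There is one attempt and no reset: what is moved stays moved. The work goes in short steps, Python scripts to look and compute and a shell command to move; the robot and the scene stay as the last step left them, time stands still between calls to the robot, and variables do not carry over. Pictures are saved under pics/ and viewed, and the job is handed in when it is done.

```bash
ls -la; mkdir -p pics
python3 - <<'E'
from station import ctrl, optics
import cv2
print(ctrl.state())
for n in ["scene","top","wrist"]:
    c=optics.read_camera(n); cv2.imwrite(f"pics/{n}0.png",c["frame"]); print(n,c["fx"],c["fy"],c["cx"],c["cy"],c["extrinsics"], [k for k in c])
E
```

```text
total 12
drwxr-xr-x  3 agent agent 4096 Dec  7 07:04 .
drwxr-xr-x 23 root  root  4096 Dec  7 07:04 ..
drwxr-xr-x  2 agent agent 4096 Dec  7 07:04 pics
{'time': 0.0, 'qpos': array([ 1.02587721,  0.47779882,  0.02235241,  1.55646992, -0.01149056,
        1.10929496, -0.08309924]), 'qvel': array([-1.27090905e-03,  1.09638867e-03, -5.56222370e-04, -2.44322040e-03,
        3.74984636e-04,  9.59011538e-05, -1.42076938e-03]), 'joint_efforts': array([-9.80724035e-04, -5.96456945e+01,  1.60768602e+00, -2.81200325e+01,
        1.24619779e-02,  9.22837498e-03, -5.65417895e-05]), 'ee_pos': array([ 0.28530718, -0.61112108,  0.25231899]), 'tool_rot': array([-0.44000324,  1.98166283, -1.97809355]), 'wrist_force': array([ 0.12766487,  0.13764723, -0.64032629]), 'torque': array([ 0.0284175 , -0.00502395,  0.05588227]), 'finger_gap': 0.08562275998827976}
scene 508.5239263290747 508.5239263290747 313.07572355000144 242.08346812057 [[-0.49142748  0.37114591 -0.78787673 -0.46899936]
 [-0.87074437 -0.22747139  0.43595987  0.59209039]
 [-0.01741469  0.90028189  0.43495891  0.64324971]
 [ 0.          0.          0.          1.        ]] ['frame', 'fx', 'fy', 'cx', 'cy', 'extrinsics']
top 528.1676936603089 528.1676936603089 317.93553743828323 243.81954856831248 [[ 0.02584149  0.99586261 -0.08711996  0.44237373]
 [-0.99956247  0.02448599 -0.01659207  0.03669129]
 [-0.0143902   0.08751061  0.99605964  1.15615601]
 [ 0.          0.          0.          1.        ]] ['frame', 'fx', 'fy', 'cx', 'cy', 'extrinsics']
wrist 340.52754029855396 340.52754029855396 314.66974593113565 237.6697054949997 [[ 0.42274393  0.86322891  0.27590474  0.35595809]
 [-0.90624674  0.40338045  0.12649527 -0.57882283]
 [-0.0021002  -0.30351288  0.95282502  0.37434227]
 [ 0.          0.          0.          1.        ]] ['frame', 'fx', 'fy', 'cx', 'cy', 'extrinsics']
```

View pics/scene0.png

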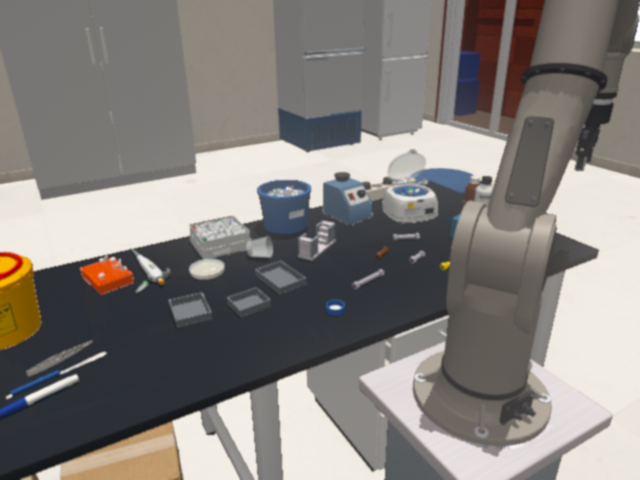

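View pics/top0.png

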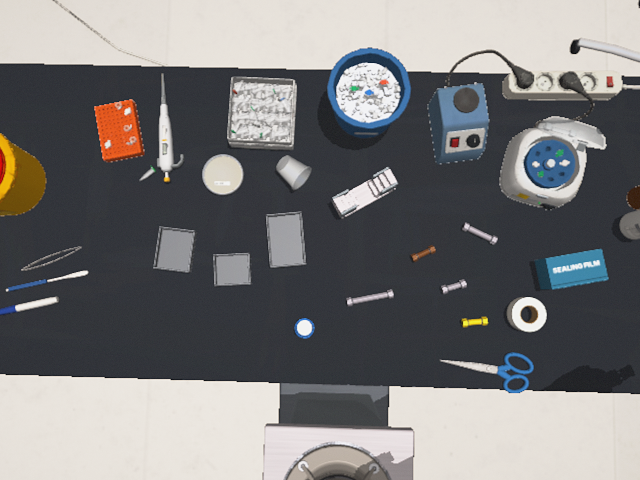

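View pics/wrist0.png

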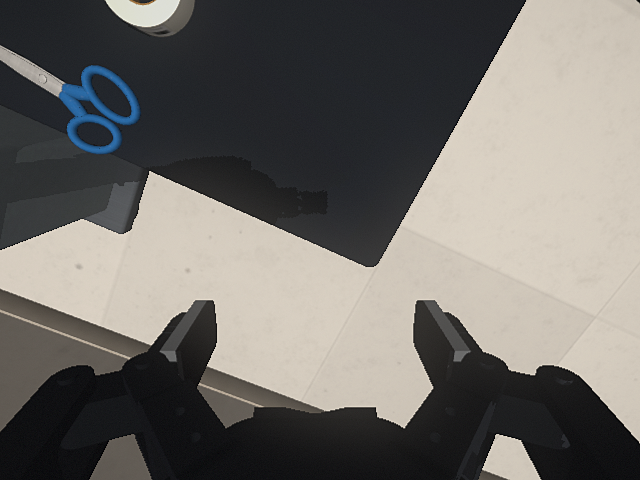

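The top view shows the long post at (370,298), medium at (480,233), short at (454,286), and the gauge at (365,193). The trays are at (175,249), (232,269) and (286,240), the cap at (304,328), the dish at (222,174) and the cup at (294,172). The brown (423,253) and yellow (475,322) posts are decoys.

```bash
cat > h.py <<'E'
from station import ctrl, optics
import cv2, numpy as np
from scipy.spatial.transform import Rotation as R
def cast(c,uv,z):
    uv=np.atleast_2d(np.asarray(uv,float)); E=c["extrinsics"]
    d=np.c_[(uv[:,0]-c["cx"])/c["fx"],-(uv[:,1]-c["cy"])/c["fy"],-np.ones(len(uv))]@E[:3,:3].T
    o=E[:3,3]; t=(z-o[2])/d[:,2]
    return o+d*t[:,None]
def proj(c,p):
    E=c["extrinsics"]; q=(np.atleast_2d(p)-E[:3,3])@E[:3,:3]
    return np.c_[c["cx"]+c["fx"]*q[:,0]/-q[:,2], c["cy"]-c["fy"]*q[:,1]/-q[:,2]]
def save(name,img,roi=None,s=1):
    if roi: x,y,w,h=roi; img=img[y:y+h,x:x+w]
    cv2.imwrite("pics/"+name,cv2.resize(img,None,fx=s,fy=s,interpolation=cv2.INTER_CUBIC))
def rect(c,mask,z):
    cs,_=cv2.findContours(mask.astype(np.uint8),cv2.RETR_EXTERNAL,cv2.CHAIN_APPROX_NONE)
    k=max(cs,key=cv2.contourArea)
    w=cast(c,k[:,0,:],z)[:,:2].astype(np.float32)
    (cen,sz,a)=cv2.minAreaRect(w*1000)
    return np.array(cen)/1000,sz,a
def go(target,yaw=None):
    """shift in tool axes (cm) from the current pose to a world target, and spin for jaw (tool z) direction yaw (rad, mod pi)"""
    s=ctrl.state(); M=R.from_rotvec(s["tool_rot"]).as_matrix()
    d=M.T@(np.asarray(target)-s["ee_pos"])*100
    print("t",s["time"],"tcp",s["ee_pos"].round(4),"y",M[:,1].round(3),"z",M[:,2].round(3),"gap",round(s["finger_gap"],4),"F",s["wrist_force"].round(1))
    print("shift cm",d.round(2))
    if yaw is not None:
        # rotation a about tool y: z' = z cos a + x sin a
        w=np.array([np.cos(yaw),np.sin(yaw),0]); a=np.arctan2(w@M[:,0],w@M[:,2])
        a=(a+np.pi/2)%np.pi-np.pi/2
        print("spin",a.round(3),"q7",s["qpos"][6].round(3))
E
python3 - <<'E'
from h import *
c=optics.read_camera("top"); f=c["frame"]
hsv=cv2.cvtColor(f,cv2.COLOR_BGR2HSV)
m=(hsv[...,2]>100)
def box(n,x,y,w,h,z,thr=None):
    k=np.zeros(m.shape,bool); k[y:y+h,x:x+w]=True
    mm=k&(hsv[...,2]>(thr or 100)); cen,sz,a=rect(c,mm,z); print(n,cen.round(4),np.round(sz,1),round(a,1))
box("long",335,282,70,32,.008);box("med",455,215,50,35,.008);box("short",435,272,40,25,.008)
box("gauge",320,155,90,70,.058,60)
box("tL",255,200,60,75,.02,60);box("tM",145,215,60,65,.02,60);box("tS",205,245,55,50,.02,60)
box("cap",290,312,32,32,.017);box("cup",265,145,55,50,.03);box("dish",195,145,55,55,.014)
print(go([.6,-.1,.2],0))
save("topA.png",f,(200,140,300,200),2.6)
E
```

```text
long [ 0.4299 -0.059 ] [ 17.7 102.1] 12.5
med [ 0.5747 -0.2961] [77.  17.8] 65.1
short [ 0.4592 -0.2401] [17.  53.4] 18.9
gauge [ 0.6345 -0.0459] [ 84.  149.8] 30.5
tL [0.5486 0.1285] [121.2  97.5] 6.4
tM [0.5225 0.3648] [130.9  95.8] 86.3
tS [0.4815 0.2341] [75.5 93.1] 2.1
cap [0.3609 0.0808] [42.1 42.1] 46.8
cup [0.7006 0.1145] [73.  55.5] 46.9
dish [0.6916 0.2699] [90.6 88.8] 46.6
t 0.2 tcp [ 0.2854 -0.6114  0.2527] y [-0.001  0.001 -1.   ] z [ 0.423 -0.906 -0.001] gap 0.0855 F [-0.1  0.2  0.6]
shift cm [-50.14   5.3  -33.02]
spin -1.134 q7 -0.083
None
```

View pics/topA.png

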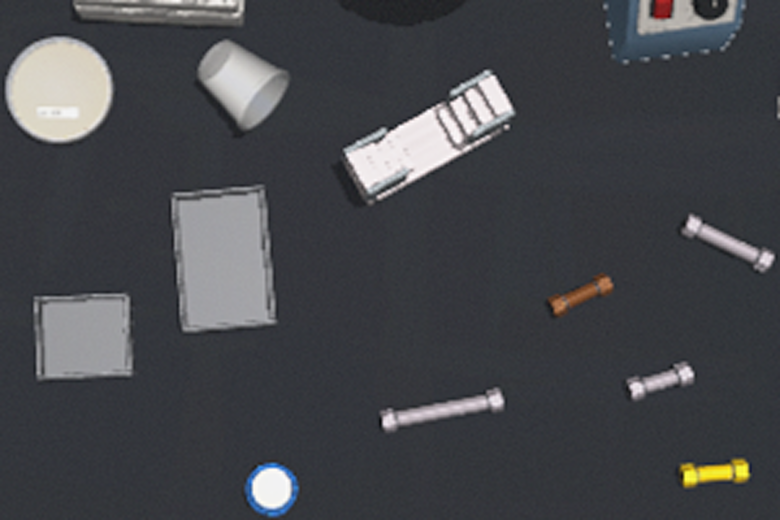

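```bash
python3 -c "
from h import *
go([.63,-.045,.22],np.radians(30.5))"
```

```text
t 0.2 tcp [ 0.2854 -0.6114  0.2527] y [-0.001  0.001 -1.   ] z [ 0.423 -0.906 -0.001] gap 0.0855 F [-0.1  0.2  0.6]
shift cm [-55.18   3.31 -36.74]
spin 1.475 q7 -0.083
```

```bash
python3 -m crank '[0,-55.2,3.3,-36.7,1.475,0,-55.2,3.3,-36.7,1.475,0,-55.2,3.3,-36.7,1.475,0,-55.2,3.3,-36.7,1.475,0,-55.2,3.3,-36.7,1.475,0,-55.2,3.3,-36.7,1.475,0,-55.2,3.3,-36.7,1.475,0,-55.2,3.3,-36.7,1.475,0,-55.2,3.3,-36.7,1.475,0,-55.2,3.3,-36.7,1.475]' 60
python3 -c "
from h import *
go([.63,-.045,.22],np.radians(30.5))"
```

```text
time: 1.2
ee_pos: [0.5352, -0.2019, 0.2293]
tool_rot: [-0.885, -1.613, 1.612]
wrist_force: [1.0, -0.9, 0.8]
finger_gap: 0.0853
t 1.2 tcp [ 0.5352 -0.2019  0.2293] y [-0.     0.001 -1.   ] z [-0.844 -0.536 -0.   ] gap 0.0853 F [ 1.  -0.9  0.8]
shift cm [  8.17   0.94 -16.41]
spin 0.033 q7 -2.279
```

```bash
python3 -m crank '[0,8.2,0.9,-16.4,0.03,0,8.2,0.9,-16.4,0.03,0,8.2,0.9,-16.4,0.03,0,8.2,0.9,-16.4,0.03,0,8.2,0.9,-16.4,0.03,0,8.2,0.9,-16.4,0.03]'
python3 -c "
from h import *
go([.63,-.045,.22],np.radians(30.5))
c=optics.read_camera('wrist'); save('w1.png',c['frame']); c=optics.read_camera('scene'); save('s1.png',c['frame'],(120,180,220,160),3.5)
"
```

```text
time: 1.8
ee_pos: [0.6297, -0.0439, 0.2199]
tool_rot: [-0.903, -1.593, 1.593]
wrist_force: [-0.7, -1.6, 0.0]
finger_gap: 0.0853
t 1.8 tcp [ 0.6297 -0.0439  0.2199] y [-0.001  0.001 -1.   ] z [-0.859 -0.512  0.001] gap 0.0853 F [-0.7 -1.6  0. ]
shift cm [-0.11 -0.01  0.03]
spin 0.005 q7 -2.601
```

View pics/w1.png

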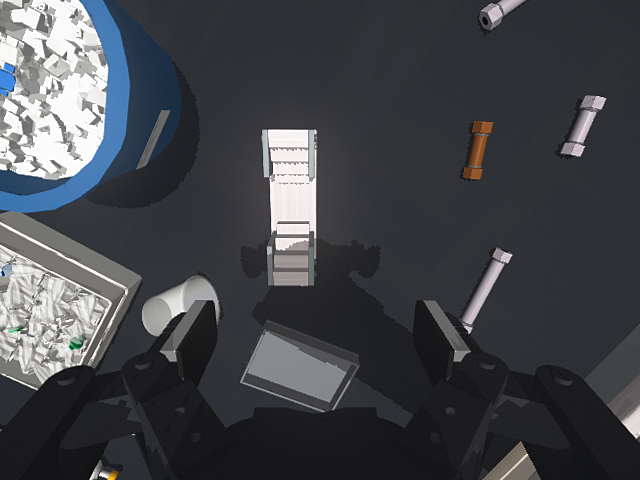

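View pics/s1.png

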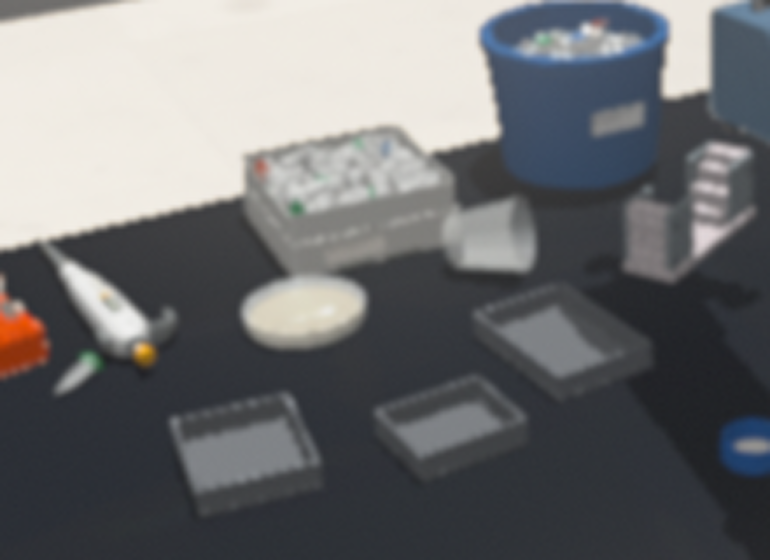

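```bash
python3 -c "
from h import *
f=cv2.imread('pics/w1.png'); save('w1z.png',f,(240,115,100,185),3.2); save('w1z2.png',f,(220,290,160,130),4)
f=cv2.imread('pics/top0.png'); save('t0z.png',f,(325,160,80,62),9)
"
```

```text
(no output)
```

View pics/w1z.png

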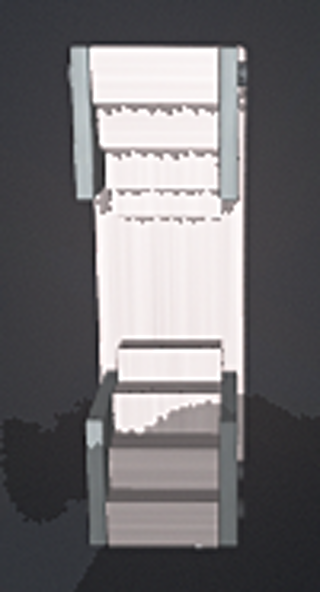

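View pics/t0z.png

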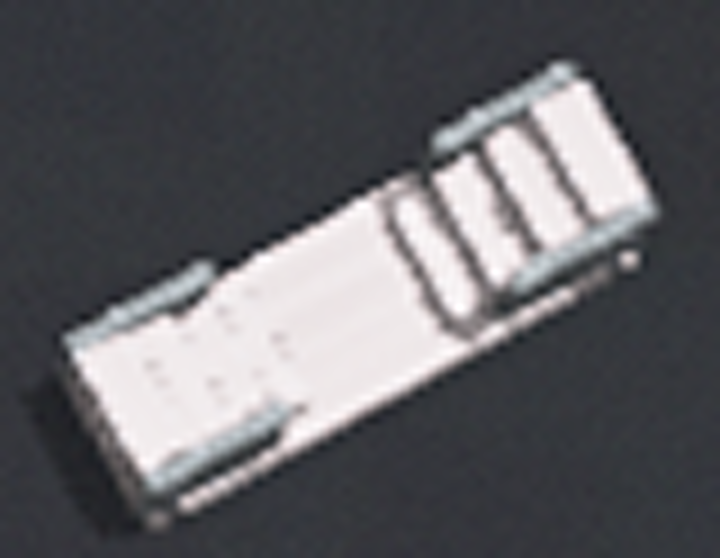

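```bash
python3 -c "
from h import *
w=optics.read_camera('wrist')
t=optics.read_camera('top')
def rep(c,uv,z):
    p=cast(c,uv,z); cen=p.mean(0); l=[np.linalg.norm(p[i]-p[(i+1)%4])*1000 for i in range(4)]
    a=(p[1]+p[2]-p[0]-p[3]); print(cen.round(4),np.round(l,1),'axis yaw',np.degrees(np.arctan2(a[1],a[0])).round(2))
rep(w,np.array([[87,546],[70,45],[240,46],[238,547]])/3.2+[240,115]-.34,.058)
rep(t,np.array([[65,338],[578,66],[660,212],[148,490]])/9+[325,160]-.44,.058)
for n,c in (('w',w),('t',t)):
    # base outline of far edges check
    print(n,proj(c,[.6345,-.0459,.058]).round(1))
save('t2.png',t['frame'],(140,195,180,100),4.4)
"
```

```text
[ 0.6526 -0.0439  0.058 ] [136.8  42.2 136.9  43.3] axis yaw -59.91
[ 0.6539 -0.0409  0.058 ] [136.5  39.5 136.5  40.7] axis yaw -60.19
w [[308.8 221.2]]
t [[367.1 199.4]]
```

View pics/t2.png

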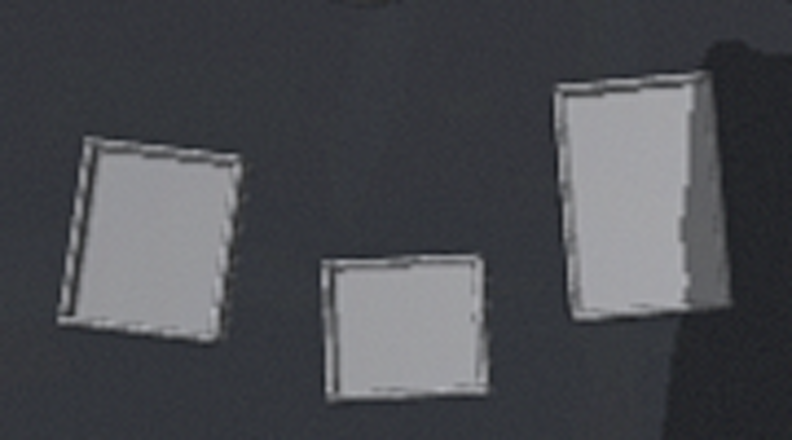

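View pics/w1z2.png

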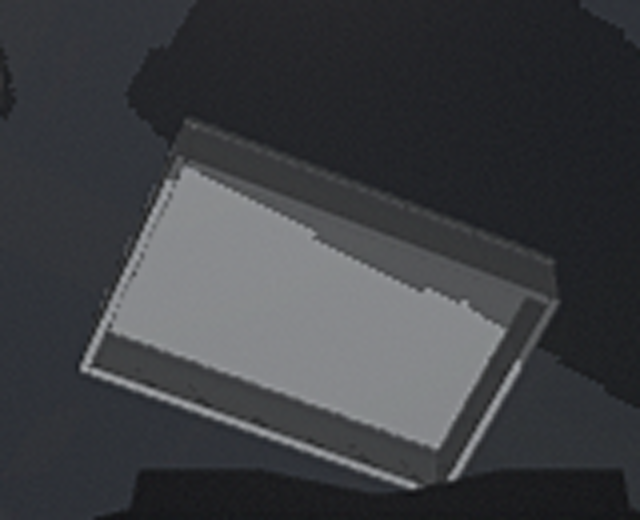

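```bash
cat >> h.py <<'E'
def rep(c,uv,z):
    p=cast(c,uv,z); cen=p.mean(0); l=[np.linalg.norm(p[i]-p[(i+1)%4])*1000 for i in range(4)]
    a=(p[1]+p[2]-p[0]-p[3]); print(cen.round(4),np.round(l,1),'axis yaw',np.degrees(np.arctan2(a[1],a[0])).round(2))
E
python3 -c "
from h import *
t=optics.read_camera('top')
for n,k in dict(M=[[58,320],[87,138],[243,157],[217,342]],S=[[329,400],[322,260],[483,256],[489,392]],L=[[575,320],[556,88],[710,72],[732,305]]).items():
    print(n); rep(t,np.array(k)/4.4+[140,195]-.4,.02)
w=optics.read_camera('wrist')
# rough height/consistency check: posts in wrist view
hsv=cv2.cvtColor(w['frame'],cv2.COLOR_BGR2HSV)
for n,(x,y,ww,h) in dict(short=(555,85,60,80),brown=(455,110,45,80)).items():
    k=np.zeros(hsv.shape[:2],bool);k[y:y+h,x:x+ww]=1
    cc,sz,a=rect(w,k&(hsv[...,2]>90),.008); print(n,cc.round(4),np.round(sz,1),round(a,1))
hsv=cv2.cvtColor(t['frame'],cv2.COLOR_BGR2HSV)
k=np.zeros(hsv.shape[:2],bool);k[238:268,405:442]=1
cc,sz,a=rect(t,k&(hsv[...,1]>130)&(hsv[...,2]>60),.008); print('brown top',cc.round(4),np.round(sz,1),round(a,1))
go([.4299,-.059,.15],np.radians(12.5))
"
```

```text
M
[0.523  0.3671 0.02  ] [90.8 78.2 91.9 79.3] axis yaw -5.71
S
[0.483  0.2398 0.02  ] [68.7 79.3 66.7 78.4] axis yaw 5.01
L
[0.5503 0.1254 0.02  ] [115.1  76.5 115.6  77.2] axis yaw 6.8
short [ 0.4564 -0.2409] [20.  53.8] 18.4
brown [ 0.5268 -0.1732] [17.9 53.1] 26.5Traceback (most recent call last):
  File "<string>", line 14, in <module>
    cc,sz,a=rect(t,k&(hsv[...,1]>130)&(hsv[...,2]>60),.008); print('brown top',cc.round(4),np.round(sz,1),round(a,1))
            ~~~~^^^^^^^^^^^^^^^^^^^^^^^^^^^^^^^^^^^^^^^^^^^
  File "h.py", line 17, in rect
    k=max(cs,key=cv2.contourArea)
ValueError: max() iterable argument is empty
```

```bash
python3 -c "
from h import *
go([.430,-.060,.14],np.radians(12.5))"
```

```text
t 2.1 tcp [ 0.6294 -0.0463  0.2206] y [-0.  0. -1.] z [-0.861 -0.508  0.   ] gap 0.0854 F [ 0.2  0.2 -0.5]
shift cm [ 8.95  8.07 17.86]
spin 0.315 q7 -2.601
```

```bash
python3 -m crank '[0,8.95,8,17.9,-2.83,0,8.95,8,17.9,-2.83,0,8.95,8,17.9,-2.83,0,8.95,8,17.9,-2.83,0,8.95,8,17.9,-2.83,0,8.95,8,17.9,-2.83,0,8.95,8,17.9,-2.83,0,8.95,8,17.9,-2.83,0,8.95,8,17.9,-2.83,0,8.95,8,17.9,-2.83]'
python3 -c "
from h import *
go([.430,-.060,.14],np.radians(12.5))"
```

```text
time: 3.1
ee_pos: [0.4297, -0.0609, 0.141]
tool_rot: [-0.469, 1.96, -1.96]
wrist_force: [-0.0, -1.1, -0.6]
finger_gap: 0.0855
t 3.1 tcp [ 0.4297 -0.0609  0.141 ] y [ 0.  0. -1.] z [ 0.453 -0.892 -0.   ] gap 0.0855 F [-0.  -1.1 -0.6]
shift cm [-0.07  0.1  -0.06]
spin -1.319 q7 -1.195
```

```bash
python3 -m crank '[0,0,0,0,-1.32,0,0,0,0,-1.32,0,0,0,0,-1.32,0,0,0,0,-1.32,0,0,0,0,-1.32,0,0,0,0,-1.32,0,0,0,0,-1.32,0,0,0,0,-1.32,0,0,0,0,-1.32,0,0,0,0,-1.32]'
python3 -c "
from h import *
go([.430,-.060,.14],np.radians(12.5))
c=optics.read_camera('wrist'); save('w2.png',c['frame'])"
```

```text
time: 4.1
ee_pos: [0.4295, -0.0615, 0.1412]
tool_rot: [-1.304, 1.046, -1.047]
wrist_force: [-0.3, -0.7, 1.0]
finger_gap: 0.0857
t 4.1 tcp [ 0.4295 -0.0615  0.1412] y [ 0.  0. -1.] z [0.976 0.217 0.   ] gap 0.0857 F [-0.3 -0.7  1. ]
shift cm [-0.14  0.12  0.08]
spin 0.0 q7 0.024
```

View pics/w2.png

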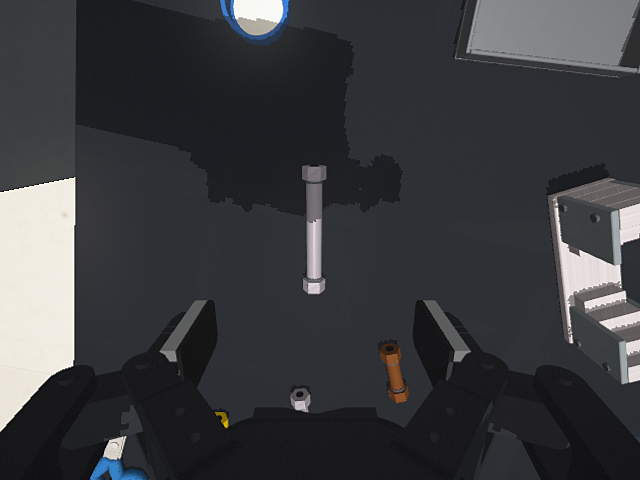

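Post centred at column 314, rows 165–293, aligned with the jaws. I'll cast the centre.

```bash
python3 -c "
from h import *
c=optics.read_camera('wrist');g=c['frame'].max(2)
k=np.zeros(g.shape,bool);k[155:300,295:335]=1
cc,sz,a=rect(c,k&(g>75),.008);print(cc.round(4),np.round(sz,1),round(a,1))
p=cast(c,[[314,165],[314,293]],.014);print(p.round(4))
go([*cc,.008],np.radians(12.5))
"
```

```text
[ 0.4302 -0.0684] [17.3 92. ] 12.3
[[ 0.4179 -0.0098  0.014 ]
 [ 0.4395 -0.1093  0.014 ]]
t 4.2 tcp [ 0.4296 -0.0614  0.1412] y [ 0.  0. -1.] z [0.977 0.213 0.   ] gap 0.0855 F [-1.5  0.1 -0.9]
shift cm [ 0.7  13.32 -0.1 ]
spin -0.004 q7 0.02
```

```bash
python3 -m crank '[0,-0.2,4,0,0,0,-0.2,8,0,0,0,-0.2,10.5,0,0,0,-0.2,11.6,0,0,0,-0.2,11.6,0,0,1,-0.2,11.6,0,0,1,-0.2,11.6,0,0,1,-0.2,11.6,0,0,1,-0.2,11.6,0,0,1,-0.2,11.6,0,0]' 60
python3 -m crank '[1,0,0,0,0,1,0,0,0,0,1,0,0,0,0]' 60
python3 -c "
from h import *
go([.430,-.060,.025],np.radians(12.5))
c=optics.read_camera('wrist'); save('w3.png',c['frame'])"
```

```text
time: 5.2
ee_pos: [0.4295, -0.0595, 0.0256]
tool_rot: [-1.302, 1.049, -1.051]
wrist_force: [-0.4, 0.2, -0.2]
finger_gap: 0.0122
time: 5.5
ee_pos: [0.4295, -0.0596, 0.0257]
tool_rot: [-1.302, 1.049, -1.051]
wrist_force: [0.2, 0.0, 4.6]
finger_gap: 0.0091
t 5.5 tcp [ 0.4295 -0.0596  0.0257] y [ 0.001 -0.    -1.   ] z [0.977 0.212 0.001] gap 0.0091 F [0.2 0.  4.6]
shift cm [0.05 0.07 0.04]
spin -0.004 q7 -0.174
```

View pics/w3.png

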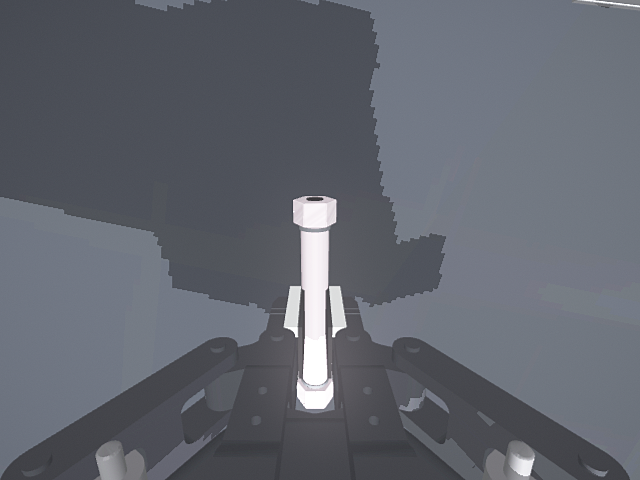

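```bash
python3 -c "
from h import *
c=optics.read_camera('wrist'); s=ctrl.state(); M=R.from_rotvec(s['tool_rot']).as_matrix()
print(s['finger_gap'],s['wrist_force'])
for q in ([-11,22,6],[-11,3,6],[-11,-10,6],[11,22,6],[11,3,6]): print(q,proj(c,s['ee_pos']+M@np.array(q)/1000).round(1))
save('w4.png',c['frame'],(240,180,150,240),3.3)"
```

```text
0.009162442757261007 [-0.51634727 -0.27652315  5.53770996]
[-11, 22, 6] [[327.8 280.2]]
[-11, 3, 6] [[329.6 299.9]]
[-11, -10, 6] [[331.1 316.6]]
[11, 22, 6] [[327.3 322. ]]
[11, 3, 6] [[328.9 346. ]]
```

View pics/w4.png

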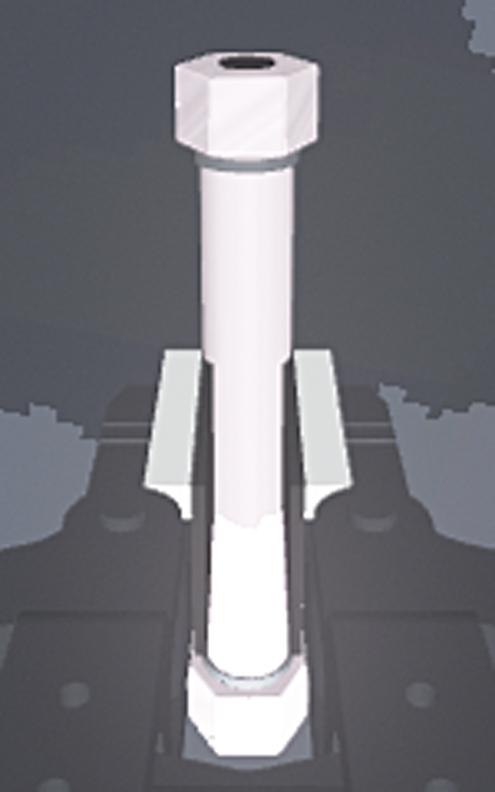

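```bash
python3 -m crank '[0.5,0,0,0,0,0.5,0,0,0,0,0.5,0,0.35,0,0,0.5,0,0.7,0,0,0.5,0,0.7,0,0,1,0,0.7,0,0,1,0,0.7,0,0,1,0,0.7,0,0,1,0,0.7,0,0,1,0,0.7,0,0]' 60
python3 -c "
from h import *
go([.430,-.060,.025],np.radians(12.5))
c=optics.read_camera('wrist'); save('w5.png',c['frame'],(240,180,150,240),3.3)"
```

```text
time: 6.6
ee_pos: [0.4327, -0.0597, 0.0223]
tool_rot: [-1.3, 1.043, -1.056]
wrist_force: [-8.3, 0.8, 58.4]
finger_gap: 0.0097
t 6.6 tcp [ 0.4327 -0.0597  0.0223] y [ 0.008 -0.003 -1.   ] z [0.977 0.213 0.007] gap 0.0097 F [-8.3  0.8 58.4]
shift cm [-0.03 -0.28 -0.27]
spin -0.004 q7 -0.185
```

View pics/w5.png

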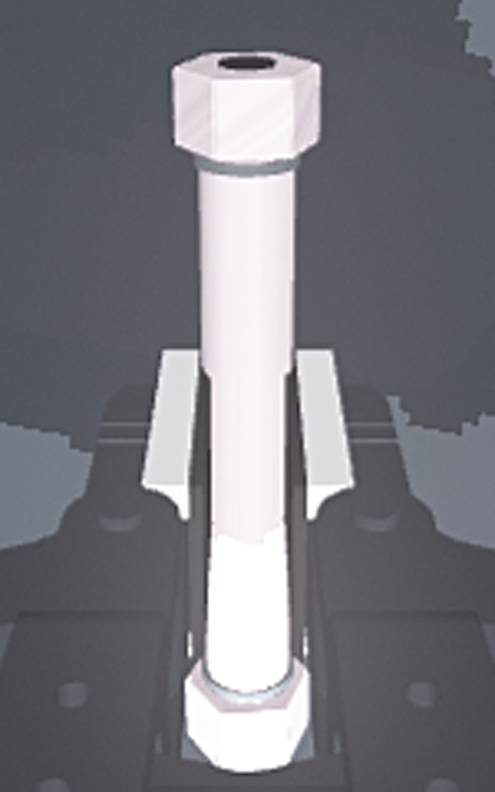

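```bash
python3 -m crank '[1,0,-0.3,0,0,1,0,-0.6,0,0,1,0,-1.5,0,0,1,0,-3,0,0,1,0,-5,0,0,1,0,-8,0,0,1,0,-9,0,0,1,0,-9,0,0]' 80
python3 -c "
from h import *
go([.6532,-.0424,.16],np.radians(30))
c=optics.read_camera('wrist'); save('w6.png',c['frame'],(200,140,240,280),2.1)"
```

```text
time: 7.45
ee_pos: [0.4326, -0.0597, 0.1131]
tool_rot: [-1.299, 1.042, -1.058]
wrist_force: [-0.0, -0.2, -1.8]
finger_gap: 0.0085
t 7.45 tcp [ 0.4326 -0.0597  0.1131] y [ 0.01  -0.003 -1.   ] z [0.977 0.212 0.009] gap 0.0085 F [-0.  -0.2 -1.8]
shift cm [ 3.01 -4.47 21.96]
spin -0.31 q7 -0.04
```

View pics/w6.png

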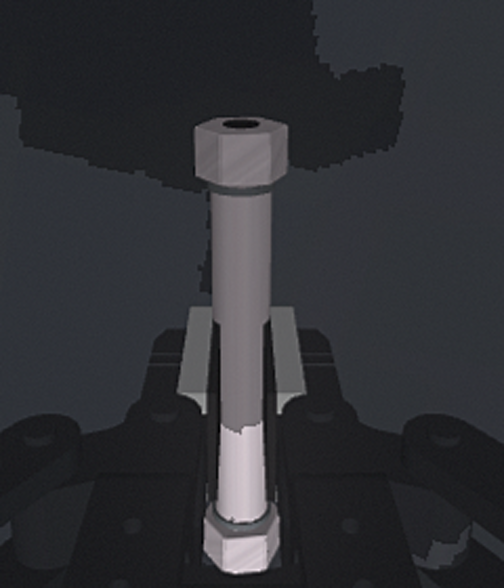

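```bash
python3 -m crank '[1,0,-4,0,0,1,3,-4.5,22,-0.31,1,3,-4.5,22,-0.31,1,3,-4.5,22,-0.31,1,3,-4.5,22,-0.31,1,3,-4.5,22,-0.31,1,3,-4.5,22,-0.31,1,3,-3.5,22,-0.31,1,3,-2.5,22,-0.31,1,3,-2.5,22,-0.31]'
python3 -c "
from h import *
go([.6532,-.0424,.1],np.radians(30))
c=optics.read_camera('wrist'); save('w7.png',c['frame']);c=optics.read_camera('scene'); save('s7.png',c['frame'],(220,180,200,120),4)"
```

```text
time: 8.5
ee_pos: [0.6503, -0.0428, 0.136]
tool_rot: [-1.414, 0.812, -0.819]
wrist_force: [-0.9, 0.5, -1.1]
finger_gap: 0.0087
t 8.5 tcp [ 0.6503 -0.0428  0.136 ] y [ 0.003 -0.003 -1.   ] z [0.866 0.5   0.001] gap 0.0087 F [-0.9  0.5 -1.1]
shift cm [0.09 3.6  0.27]
spin 0.0 q7 0.216
```

View pics/w7.png

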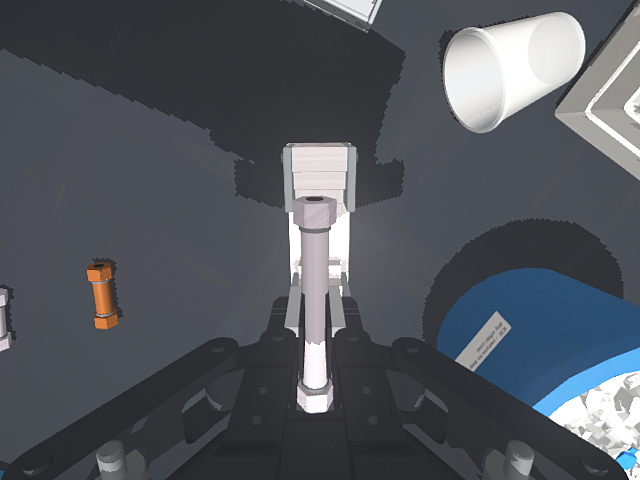

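View pics/s7.png

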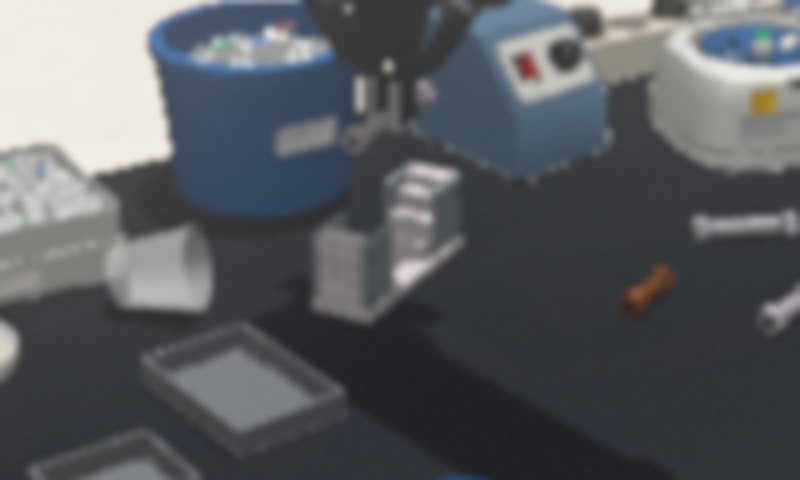

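```bash
python3 -c "
from h import *
f=cv2.imread('pics/w7.png'); save('w7z.png',f,(260,130,120,170),3.5)
c=optics.read_camera('wrist')
G=np.array([.6532,-.0424]);ax=np.array([.5,-.866]);n=np.array([.866,.5])
for uv,z in (([284,143],.058),([356,143],.058),([315,198],.136-.015+.008)):
    p=cast(c,[uv],z)[0]; print(p.round(4),'along',((p[:2]-G)@ax).round(4),'across',((p[:2]-G)@n).round(4))
print(((ctrl.state()['ee_pos'][:2]-G)@ax).round(4),((ctrl.state()['ee_pos'][:2]-G)@n).round(4))
"
```

```text
[0.6022 0.0089 0.058 ] along -0.07 across -0.0185
[0.6378 0.0295 0.058 ] along -0.07 across 0.0226
[0.6259 0.0024 0.129 ] along -0.0524 across -0.0012
-0.0003 -0.0006
```

View pics/w7z.png

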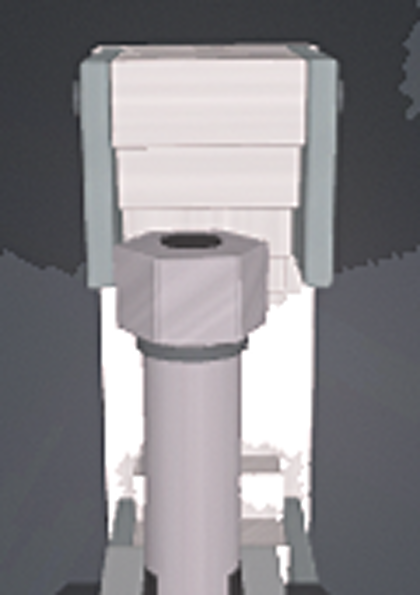

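```bash
python3 -m crank '[1,0,1,0.25,0,1,0,3.5,0.25,0,1,0,5,0.25,0,1,0,5.8,0.25,0,1,0,6,0.25,0,1,0,6.1,0.25,0]'
python3 -c "
from h import *
go([.6532,-.0424,.071],np.radians(30))
c=optics.read_camera('wrist'); save('w8.png',c['frame'],(240,130,160,300),2)"
```

```text
time: 9.25
ee_pos: [0.6554, -0.0413, 0.078]
tool_rot: [-1.411, 0.808, -0.822]
wrist_force: [0.8, -1.5, -0.6]
finger_gap: 0.0086
t 9.25 tcp [ 0.6554 -0.0413  0.078 ] y [ 0.008 -0.003 -1.   ] z [0.866 0.5   0.005] gap 0.0086 F [ 0.8 -1.5 -0.6]
shift cm [-0.02  0.7  -0.25]
spin 0.0 q7 0.179
```

View pics/w8.png

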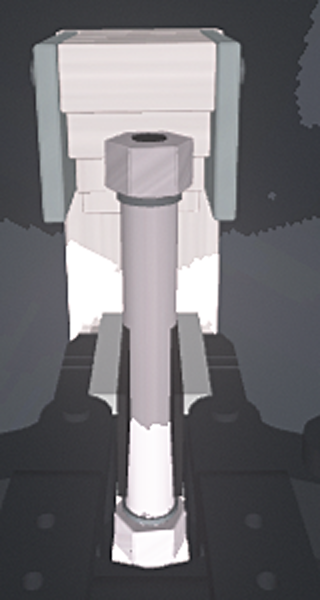

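```bash
python3 -c "
from h import *
c=optics.read_camera('wrist')
G=np.array([.6532,-.0424]);ax=np.array([.5,-.866]);n=np.array([.866,.5])
for nm,uv,z in (('endL',[257.5,145.5],.058),('endR',[353,145],.058),('stop',[300,185.3],.058),('post',[314.5,197],.071)):
    p=cast(c,[uv],z)[0]; print(nm,p.round(4),'along',((p[:2]-G)@ax).round(4),'across',((p[:2]-G)@n).round(4))
"
```

```text
endL [0.6001 0.0088 0.058 ] along -0.0709 across -0.0204
endR [0.6333 0.0281 0.058 ] along -0.071 across 0.018
stop [0.6227 0.0033 0.058 ] along -0.0548 across -0.0035
post [0.6291 0.0043 0.071 ] along -0.0525 across 0.0024
```

```bash
python3 -m crank '[1,0.05,0,-0.3,0,1,0.05,0.3,-0.3,0,1,0.05,0.5,-0.3,0,1,0.05,0.6,-0.3,0,1,0.05,0.7,-0.3,0,1,0.05,0.75,-0.3,0]'
python3 -c "
from h import *
go([.6532,-.0424,.071],np.radians(30))
c=optics.read_camera('wrist'); save('w9.png',c['frame'],(240,130,160,300),2)"
```

```text
time: 9.95
ee_pos: [0.6534, -0.0433, 0.0708]
tool_rot: [-1.411, 0.808, -0.822]
wrist_force: [0.1, -0.8, -0.7]
finger_gap: 0.0089
t 9.95 tcp [ 0.6534 -0.0433  0.0708] y [ 0.009 -0.003 -1.   ] z [0.866 0.5   0.006] gap 0.0089 F [ 0.1 -0.8 -0.7]
shift cm [-0.08 -0.02  0.03]
spin 0.0 q7 0.177
```

View pics/w9.png

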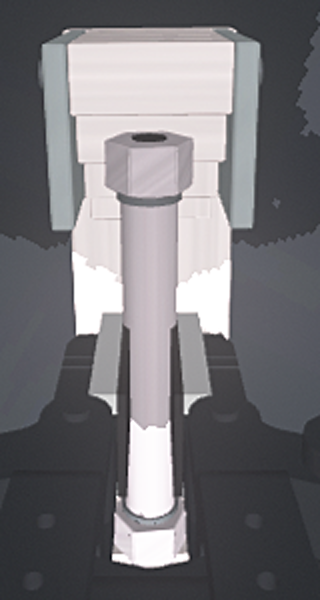

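```bash
python3 -m crank '[1,0,0.1,0,0,1,0,0.2,0,0,1,0,0.3,0,0,1,0,0.3,0,0]'
python3 -c "
from h import *
go([.6532,-.0424,.071])"
```

```text
time: 10.4
ee_pos: [0.6536, -0.0432, 0.0702]
tool_rot: [-1.411, 0.807, -0.823]
wrist_force: [-7.4, -0.9, 17.1]
finger_gap: 0.0086
t 10.4 tcp [ 0.6536 -0.0432  0.0702] y [ 0.009 -0.004 -1.   ] z [0.866 0.5   0.006] gap 0.0086 F [-7.4 -0.9 17.1]
shift cm [-0.09 -0.08  0.01]
```

```bash
python3 -m crank '[0.7,0,0,0,0,0.7,0,0,0,0,0.7,0,0,0,0,0.7,0,0,0,0]'
python3 -c "
from h import *
go([.6532,-.0424,.071])
c=optics.read_camera('wrist'); save('w10.png',c['frame'],(240,130,160,300),2)"
```

```text
time: 10.8
ee_pos: [0.6534, -0.0433, 0.0699]
tool_rot: [-1.412, 0.808, -0.823]
wrist_force: [-0.2, 1.1, -0.5]
finger_gap: 0.0257
t 10.8 tcp [ 0.6534 -0.0433  0.0699] y [ 0.009 -0.004 -1.   ] z [0.866 0.5   0.005] gap 0.0257 F [-0.2  1.1 -0.5]
shift cm [-0.08 -0.11  0.02]
```

View pics/w10.png

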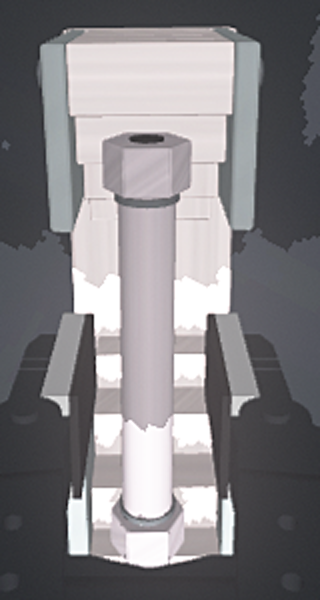

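```bash
python3 -m crank '[1,0,0,0,0,1,0,0,0,0,1,0,0,0,0,1,0,0,0,0,1,0,-2,0,0,1,0,-5,0,0,1,0,-7,0,0,1,0,-7,0,0]' 80
python3 -c "
from h import *
go([.5498,.1244,.12],np.radians(96.8))"
```

```text
time: 11.65
ee_pos: [0.6547, -0.0428, 0.1428]
tool_rot: [-1.409, 0.804, -0.827]
wrist_force: [0.4, 0.0, -1.1]
finger_gap: 0.0087
t 11.65 tcp [ 0.6547 -0.0428  0.1428] y [ 0.014 -0.004 -1.   ] z [0.866 0.5   0.01 ] gap 0.0087 F [ 0.4  0.  -1.1]
shift cm [-19.74   2.07  -0.75]
spin -1.166 q7 0.216
```

```bash
python3 -m crank '[1,-19.8,0,-0.75,-1.166,1,-19.8,0,-0.75,-1.166,1,-19.8,0,-0.75,-1.166,1,-19.8,0,-0.75,-1.166,1,-19.8,1,-0.75,-1.166,1,-19.8,2,-0.75,-1.166,1,-19.8,2,-0.75,-1.166,1,-19.8,2,-0.75,-1.166,1,-19.8,2,-0.75,-1.166]'
python3 -c "
from h import *
go([.5498,.1244,.04],np.radians(96.8))
c=optics.read_camera('wrist'); save('w11.png',c['frame'])"
```

```text
time: 12.55
ee_pos: [0.5487, 0.1245, 0.1192]
tool_rot: [-1.573, -0.103, 0.085]
wrist_force: [-0.4, -0.3, -0.4]
finger_gap: 0.0084
t 12.55 tcp [0.5487 0.1245 0.1192] y [ 0.011 -0.004 -1.   ] z [-0.119  0.993 -0.005] gap 0.0084 F [-0.4 -0.3 -0.4]
shift cm [0.03 7.92 0.02]
spin 0.001 q7 0.883
```

View pics/w11.png

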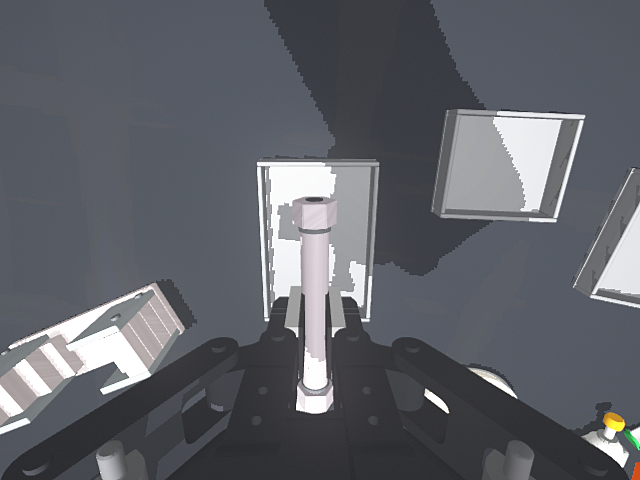

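Tray long in view: outer rim corners about (258,160), (378,160), (370,321), (264,321); post end at row 198.

```bash
python3 -c "
from h import *
c=optics.read_camera('wrist')
rep(c,[[258,160],[264,321],[370,321],[378.5,160]],.02)
print(cast(c,[[315,198]],.119-.0143+.008))
go([.5498,.1244,.04],np.radians(96.8))
save('w11z.png',c['frame'],(240,145,160,190),4)
"
```

```text
[0.5494 0.1258 0.02  ] [117.3  78.8 117.1  76.5] axis yaw 6.36
[[0.49647426 0.11821217 0.1127    ]]
t 12.65 tcp [0.549  0.1246 0.1198] y [ 0.012 -0.004 -1.   ] z [-0.115  0.993 -0.005] gap 0.0087 F [-0.2  0.2 -1. ]
shift cm [-0.02  7.98  0.01]
spin -0.003 q7 0.88
```

View pics/w11z.png

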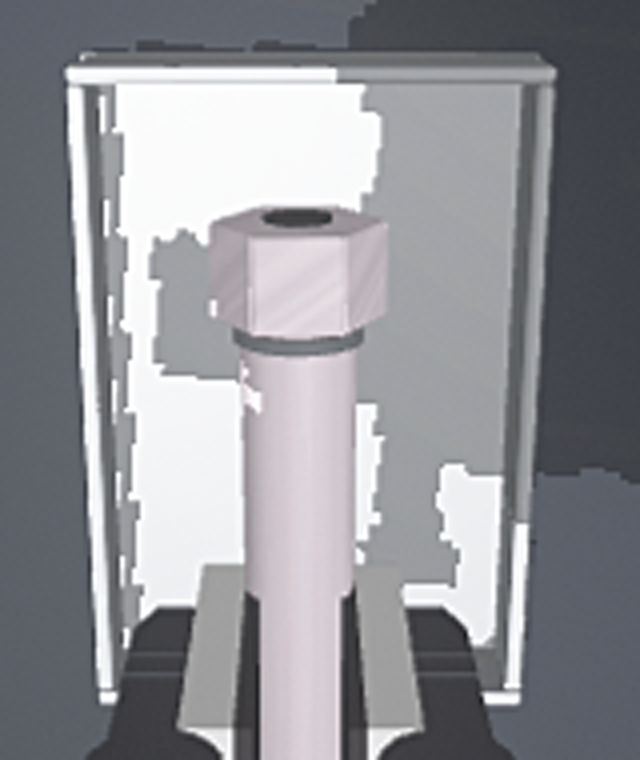

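```bash
python3 -m crank '[1,0.1,3,0,0,1,0.1,6,0,0,1,0.1,8,0,0,1,0.1,9,0,0,1,0.1,9.25,0,0,1,0.1,9.25,0,0]'
python3 -c "
from h import *
go([.5498,.1254,.0265],np.radians(96.8))
c=optics.read_camera('wrist'); save('w12.png',c['frame'],(200,130,240,300),2)"
```

```text
time: 13.25
ee_pos: [0.5514, 0.1247, 0.0277]
tool_rot: [-1.573, -0.1, 0.08]
wrist_force: [0.1, 0.2, -1.4]
finger_gap: 0.009
t 13.25 tcp [0.5514 0.1247 0.0277] y [ 0.013 -0.004 -1.   ] z [-0.114  0.993 -0.005] gap 0.009 F [ 0.1  0.2 -1.4]
shift cm [-0.15  0.12  0.09]
spin -0.004 q7 0.771
```

View pics/w12.png

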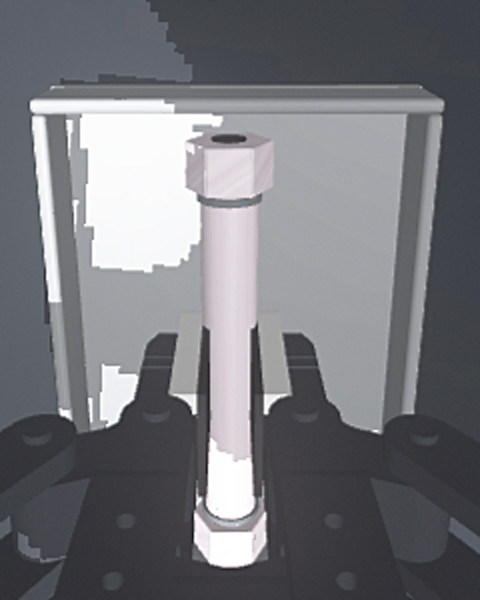

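```bash
python3 -m crank '[1,-0.1,0.1,0,0,1,-0.1,0.15,0,0,0.7,-0.1,0.15,0,0,0.7,-0.1,0.15,0,0,0.7,-0.1,0.15,0,0,0.7,-0.1,-2,0,0,0.7,-0.1,-6,0,0,0.7,-0.1,-10,0,0,0.5,-0.1,-12,0,0,0.5,-0.1,-12,0,0]'
python3 -c "
from h import *
go([.5747,-.2961,.12],np.radians(155.1))
c=optics.read_camera('wrist'); save('w13.png',c['frame'])"
```

```text
time: 14.3
ee_pos: [0.551, 0.126, 0.1515]
tool_rot: [-1.572, -0.105, 0.075]
wrist_force: [0.2, 0.7, 0.1]
finger_gap: 0.0427
t 14.3 tcp [0.551  0.126  0.1515] y [ 0.019 -0.002 -1.   ] z [-0.114  0.993 -0.005] gap 0.0427 F [0.2 0.7 0.1]
shift cm [ -2.53   3.29 -42.19]
spin -1.021 q7 0.91
```

View pics/w13.png

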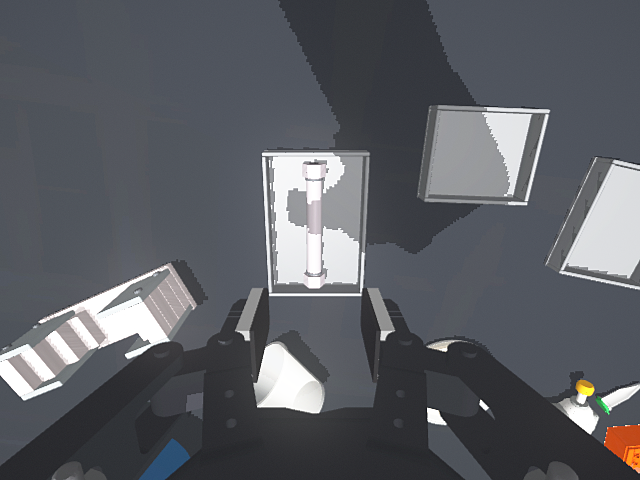

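```bash
python3 -m crank '[0.3,-2.5,1,-42.2,2.12,0.3,-2.5,1,-42.2,2.12,0.3,-2.5,1,-42.2,2.12,0.3,-2.5,1,-42.2,2.12,0.3,-2.5,1,-42.2,2.12,0.3,-2.5,1,-42.2,2.12,0,-2.5,1,-42.2,2.12,0,-2.5,1,-42.2,2.12,0,-2.5,1,-42.2,2.12,0,-2.5,1,-42.2,2.12]'
python3 -c "
from h import *
go([.5747,-.2961,.14],np.radians(-24.9))"
```

```text
time: 15.35
ee_pos: [0.5712, -0.3028, 0.139]
tool_rot: [-1.281, 1.07, -1.091]
wrist_force: [0.4, 0.4, -0.1]
finger_gap: 0.0855
t 15.35 tcp [ 0.5712 -0.3028  0.139 ] y [ 0.013 -0.004 -1.   ] z [0.985 0.171 0.012] gap 0.0855 F [ 0.4  0.4 -0.1]
shift cm [-0.6  -0.1   0.46]
spin 0.606 q7 0.345
```

```bash
python3 -m crank '[0,-0.6,0,0.4,0.606,0,-0.6,0,0.4,0.606,0,-0.6,0,0.4,0.606,0,-0.6,0,0.4,0.606,0,-0.6,0,0.4,0.606,0,-0.6,0,0.4,0.606]'
python3 -c "
from h import *
go([.5747,-.2961,.022],np.radians(-24.9))
c=optics.read_camera('wrist'); save('w14.png',c['frame'])"
```

```text
time: 15.95
ee_pos: [0.5736, -0.2959, 0.1378]
tool_rot: [-0.967, 1.509, -1.526]
wrist_force: [0.1, 0.8, -0.1]
finger_gap: 0.0857
t 15.95 tcp [ 0.5736 -0.2959  0.1378] y [ 0.011 -0.004 -1.   ] z [ 0.909 -0.418  0.011] gap 0.0857 F [ 0.1  0.8 -0.1]
shift cm [-0.02 11.58 -0.02]
spin 0.004 q7 -0.191
```

View pics/w14.png

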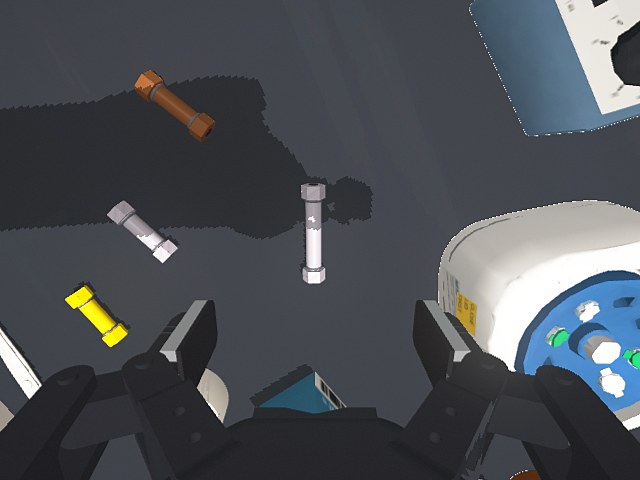

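```bash
python3 -c "
from h import *
c=optics.read_camera('wrist')
p=cast(c,[[314,183],[314,283]],.013);print(p.round(4),p.mean(0),np.linalg.norm(p[1]-p[0]))
t=optics.read_camera('top')
for z in (0,.05,.1): print(cast(t,[[499,180],[505,200]],z).round(3), cast(c,[[440,265]],z).round(3))
go([*p.mean(0)[:2],.023],np.radians(-24.9))
"
```

```text
[[ 0.5916 -0.2597  0.013 ]
 [ 0.5585 -0.3318  0.013 ]] [ 0.57505178 -0.29574114  0.013     ] 0.07934846900108418
[[ 0.695 -0.34   0.   ]
 [ 0.65  -0.353  0.   ]] [[ 0.657 -0.367  0.   ]]
[[ 0.684 -0.324  0.05 ]
 [ 0.641 -0.337  0.05 ]] [[ 0.647 -0.339  0.05 ]]
[[ 0.673 -0.308  0.1  ]
 [ 0.632 -0.32   0.1  ]] [[ 0.637 -0.312  0.1  ]]
t 16.1 tcp [ 0.5739 -0.2962  0.1385] y [ 0.012 -0.004 -1.   ] z [ 0.908 -0.419  0.013] gap 0.0853 F [ 0.2  0.  -1. ]
shift cm [-0.08 11.55 -0.06]
spin 0.003 q7 -0.192
```

```bash
python3 -m crank '[0.45,-0.1,3,0,0,0.45,-0.1,7,0,0,0.45,-0.1,10,0,0,0.45,-0.1,11.4,0,0,0.45,-0.1,11.4,0,0,1,-0.1,11.4,0,0,1,-0.1,11.4,0,0,1,-0.1,11.4,0,0,1,-0.1,11.4,0,0,1,-0.1,11.4,0,0]' 80
python3 -c "
from h import *
go([.5747,-.2961,.022],np.radians(-24.9))
c=optics.read_camera('wrist'); save('w15.png',c['frame'],(200,130,240,300),2)"
```

```text
time: 17.1
ee_pos: [0.5769, -0.2963, 0.0266]
tool_rot: [-0.963, 1.506, -1.529]
wrist_force: [-1.8, -0.4, 5.6]
finger_gap: 0.0084
t 17.1 tcp [ 0.5769 -0.2963  0.0266] y [ 0.015 -0.006 -1.   ] z [ 0.908 -0.419  0.016] gap 0.0084 F [-1.8 -0.4  5.6]
shift cm [ 0.07  0.46 -0.21]
spin 0.003 q7 -0.235
```

View pics/w15.png

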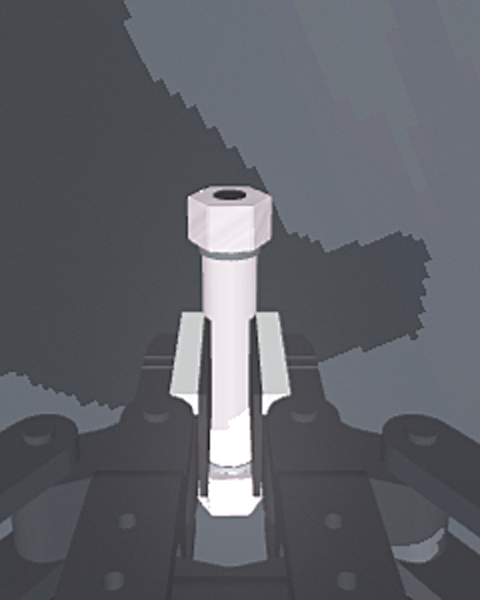

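```bash
python3 -m crank '[1,0,-1,0,0,1,0,-4,0,0,1,0,-8,0,0,1,0,-10.5,0,0,1,0,-10.5,0,0]'
python3 -c "
from h import *
go([.6532,-.0428,.135],np.radians(30))
c=optics.read_camera('wrist'); save('w16.png',c['frame'],(200,130,240,300),2)"
```

```text
time: 17.65
ee_pos: [0.5781, -0.2969, 0.1373]
tool_rot: [-0.958, 1.498, -1.534]
wrist_force: [0.5, -0.0, -1.2]
finger_gap: 0.0087
t 17.65 tcp [ 0.5781 -0.2969  0.1373] y [ 0.023 -0.009 -1.   ] z [ 0.908 -0.419  0.025] gap 0.0087 F [ 0.5 -0.  -1.2]
shift cm [-26.22   0.17  -3.82]
spin -0.956 q7 -0.197
```

View pics/w16.png

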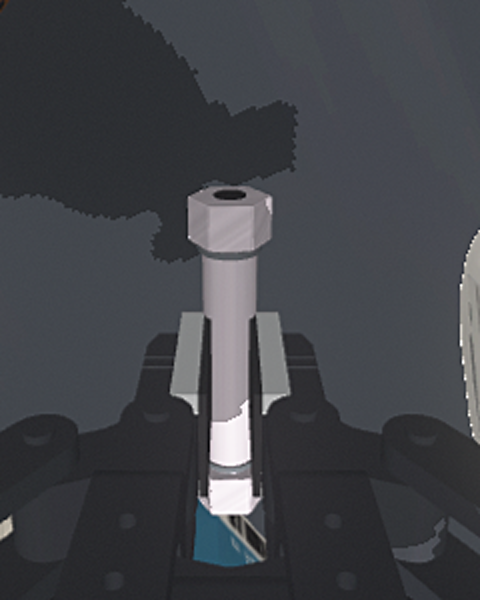

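```bash
python3 -m crank '[1,-26.2,0,-3.8,-0.956,1,-26.2,0,-3.8,-0.956,1,-26.2,0,-3.8,-0.956,1,-26.2,0,-3.8,-0.956,1,-26.2,0,-3.8,-0.956,1,-26.2,0,-3.8,-0.956,1,-26.2,0,-3.8,-0.956,1,-26.2,0,-3.8,-0.956,1,-26.2,0,-3.8,-0.956,1,-26.2,0,-3.8,-0.956]'
python3 -c "
from h import *
go([.6532,-.0428,.07],np.radians(30))
c=optics.read_camera('wrist'); save('w17.png',c['frame'],(200,130,240,300),2)"
```

```text
time: 18.7
ee_pos: [0.6515, -0.0436, 0.1338]
tool_rot: [-1.41, 0.8, -0.834]
wrist_force: [0.4, -0.9, -0.4]
finger_gap: 0.0082
t 18.7 tcp [ 0.6515 -0.0436  0.1338] y [ 0.019 -0.008 -1.   ] z [0.867 0.498 0.012] gap 0.0082 F [ 0.4 -0.9 -0.4]
shift cm [-0.09  6.38  0.12]
spin -0.002 q7 0.2
```

View pics/w17.png

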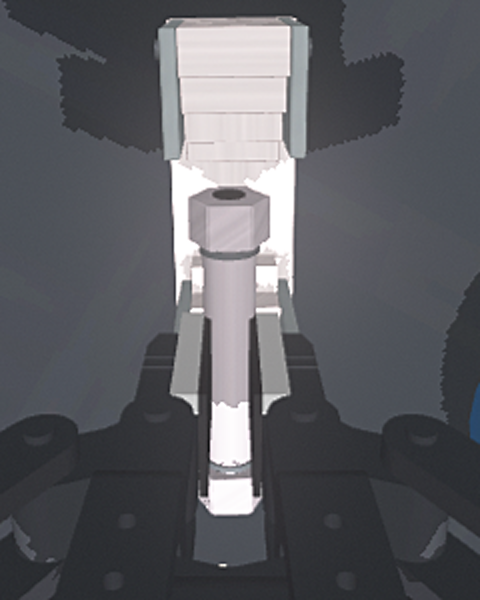

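```bash
python3 -m crank '[1,-0.1,1.5,0.1,0,1,-0.1,4,0.1,0,1,-0.1,5.5,0.1,0,1,-0.1,6.5,0.1,0,1,-0.1,6.7,0.1,0,1,-0.1,6.7,0.1,0,1,-0.1,6.7,0.1,0]'
python3 -c "
from h import *
go([.6532,-.0428,.0606],np.radians(30))
c=optics.read_camera('wrist'); save('w18.png',c['frame'],(200,130,240,300),2)"
```

```text
time: 19.45
ee_pos: [0.6539, -0.0426, 0.0678]
tool_rot: [-1.409, 0.799, -0.834]
wrist_force: [1.1, -0.4, -1.1]
finger_gap: 0.0087
t 19.45 tcp [ 0.6539 -0.0426  0.0678] y [ 0.02  -0.008 -1.   ] z [0.867 0.498 0.014] gap 0.0087 F [ 1.1 -0.4 -1.1]
shift cm [-0.03  0.72 -0.08]
spin -0.002 q7 0.157
```

View pics/w18.png

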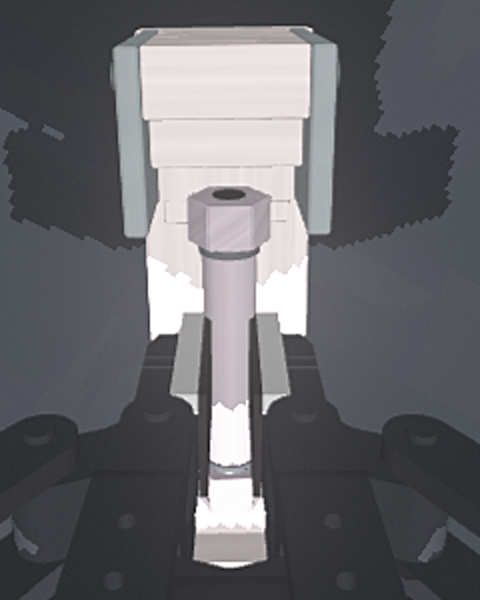

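```bash
python3 -c "
from h import *
c=optics.read_camera('wrist')
G=np.array([.6532,-.0424]);ax=np.array([.5,-.866]);n=np.array([.866,.5])
for nm,uv,z in (('end',[313,145],.058),('stop',[313,189.5],.058),('riser',[313,212.5],.048),('post',[314.5,225],.057),('L',[257.5,190],.058),('R',[368,190],.058)):
    p=cast(c,[uv],z)[0]; print(nm,'along',((p[:2]-G)@ax).round(4),'across',((p[:2]-G)@n).round(4))
"
```

```text
end along -0.0712 across 0.0001
stop along -0.0546 across -0.0
riser along -0.0429 across 0.0
post along -0.04 across 0.0006
L along -0.0545 across -0.0214
R along -0.0543 across 0.0213
```

```bash
python3 -m crank '[1,0.1,0.2,0,0,1,0.1,0.4,0,0,1,0.1,0.6,0,0,1,0.1,0.75,0,0,1,0.1,0.85,0,0,1,0.1,0.85,0,0]'
python3 -c "
from h import *
go([.6532,-.0428,.0606],np.radians(30))"
```

```text
time: 20.15
ee_pos: [0.6547, -0.0438, 0.0606]
tool_rot: [-1.409, 0.799, -0.835]
wrist_force: [-3.4, -0.5, 9.3]
finger_gap: 0.0083
t 20.15 tcp [ 0.6547 -0.0438  0.0606] y [ 0.021 -0.009 -1.   ] z [0.867 0.498 0.013] gap 0.0083 F [-3.4 -0.5  9.3]
shift cm [-0.16 -0.01 -0.08]
spin -0.002 q7 0.154
```

```bash
python3 -m crank '[0.7,0,0,0,0,0.7,0,0,0,0,0.7,0,0.1,0,0,0.7,0,0.3,0,0,0.7,0,0.3,0,0]'
python3 -c "
from h import *
go([.6532,-.0424,.071])
c=optics.read_camera('wrist'); save('w19.png',c['frame'],(240,130,160,300),2)"
```

```text
time: 20.65
ee_pos: [0.6544, -0.0438, 0.057]
tool_rot: [-1.41, 0.799, -0.835]
wrist_force: [-0.7, -0.5, -0.4]
finger_gap: 0.0252
t 20.65 tcp [ 0.6544 -0.0438  0.057 ] y [ 0.02  -0.009 -1.   ] z [0.867 0.498 0.013] gap 0.0252 F [-0.7 -0.5 -0.4]
shift cm [-0.16 -1.4  -0.02]
```

View pics/w19.png

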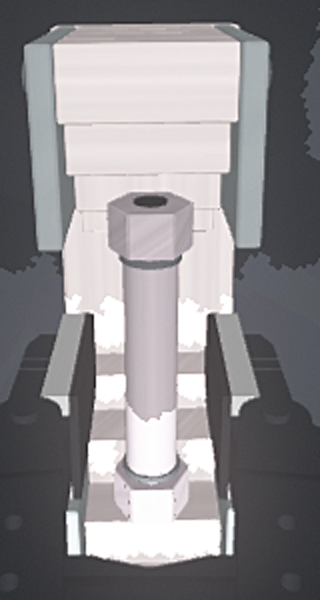

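```bash
python3 -m crank '[1,0,0.3,0,0,1,0,0.3,0,0,1,0,0.3,0,0,1,0,0.3,0,0,1,0,-2,0,0,1,0,-6,0,0,1,0,-8.5,0,0,1,0,-8.5,0,0,1,0,-8.5,0,0]' 80
python3 -c "
from h import *
go([.523,.3671,.12],np.radians(84.3))"
```

```text
time: 21.6
ee_pos: [0.6525, -0.0433, 0.1419]
tool_rot: [-1.41, 0.799, -0.835]
wrist_force: [-0.4, -0.1, -2.0]
finger_gap: 0.0087
t 21.6 tcp [ 0.6525 -0.0433  0.1419] y [ 0.02  -0.009 -1.   ] z [0.867 0.498 0.012] gap 0.0087 F [-0.4 -0.1 -2. ]
shift cm [-42.07   1.55   9.18]
spin -0.95 q7 0.203
```

```bash
python3 -m crank '[1,-42,0,9.2,-0.95,1,-42,0,9.2,-0.95,1,-42,0,9.2,-0.95,1,-42,0,9.2,-0.95,1,-42,0,9.2,-0.95,1,-42,0,9.2,-0.95,1,-42,0,9.2,-0.95,1,-42,1.5,9.2,-0.95,1,-42,1.5,9.2,-0.95,1,-42,1.5,9.2,-0.95]'
python3 -m crank '[1,0,0,0,0,1,0,0,0,0]'
python3 -c "
from h import *
go([.523,.3671,.12],np.radians(84.3))
c=optics.read_camera('wrist'); save('w20.png',c['frame'])"
```

```text
time: 22.6
ee_pos: [0.5184, 0.3718, 0.1181]
tool_rot: [-1.576, 0.06, -0.083]
wrist_force: [-1.3, -0.2, -0.8]
finger_gap: 0.0089
time: 22.8
ee_pos: [0.5177, 0.3707, 0.1165]
tool_rot: [-1.578, 0.062, -0.081]
wrist_force: [-0.5, -0.8, -1.0]
finger_gap: 0.0087
t 22.8 tcp [0.5177 0.3707 0.1165] y [ 0.012 -0.009 -1.   ] z [ 0.091  0.996 -0.008] gap 0.0087 F [-0.5 -0.8 -1. ]
shift cm [ 0.57 -0.34 -0.31]
spin 0.009 q7 0.311
```

View pics/w20.png

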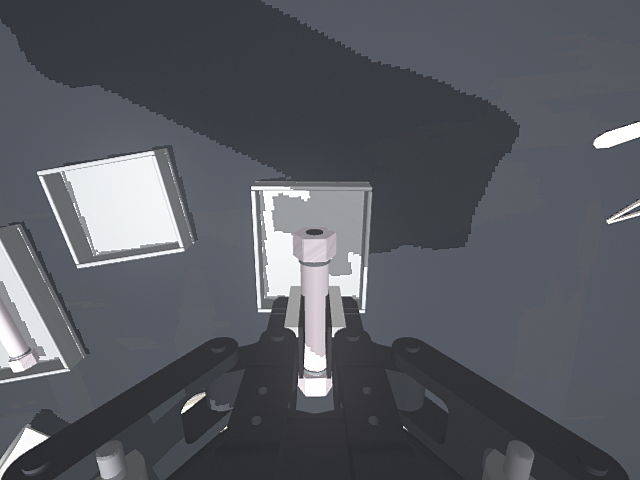

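Rim corners of tray medium are about (251,186), (258,311), (365,311) and (371,187).

```bash
python3 -c "
from h import *
c=optics.read_camera('wrist')
rep(c,[[251,186.5],[258,311],[365.5,311],[371,187]],.02)
print(cast(c,[[315,229]],.1165-.0153+.008))
go([.522,.3675,.028],np.radians(84.3))
save('w20z.png',c['frame'],(240,170,150,160),4)
"
```

```text
[0.5225 0.3665 0.02  ] [91.  78.2 90.5 77.1] axis yaw -5.15
[[0.47851922 0.37368215 0.1092    ]]
t 22.9 tcp [0.519  0.3701 0.1174] y [ 0.014 -0.009 -1.   ] z [ 0.093  0.996 -0.008] gap 0.0087 F [ 0.8 -0.8 -0.5]
shift cm [ 0.19  8.94 -0.16]
spin 0.007 q7 0.311
```

View pics/w20z.png

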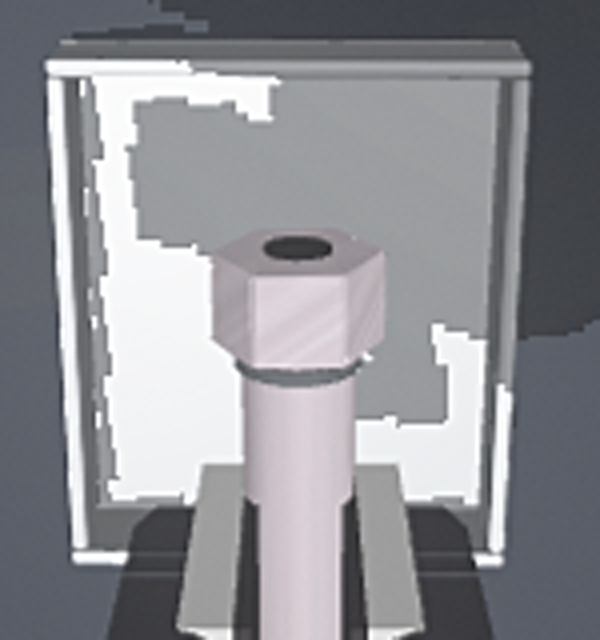

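```bash
python3 -m crank '[1,0.4,3,-0.25,0,1,0.4,5,-0.25,0,1,0.4,7,-0.25,0,1,0.4,7,-0.25,0,1,0.4,7,-0.25,0]'
python3 -c "
from h import *
go([.5232,.3670,.0275],np.radians(84.3))
c=optics.read_camera('wrist'); save('w21.png',c['frame'],(200,130,240,300),2)"
```

```text
time: 23.4
ee_pos: [0.5233, 0.3668, 0.0472]
tool_rot: [-1.578, 0.062, -0.083]
wrist_force: [-0.6, 0.3, -0.5]
finger_gap: 0.0091
t 23.4 tcp [0.5233 0.3668 0.0472] y [ 0.013 -0.009 -1.   ] z [ 0.092  0.996 -0.008] gap 0.0091 F [-0.6  0.3 -0.5]
shift cm [-0.04  1.97  0.04]
spin 0.007 q7 0.263
```

View pics/w21.png

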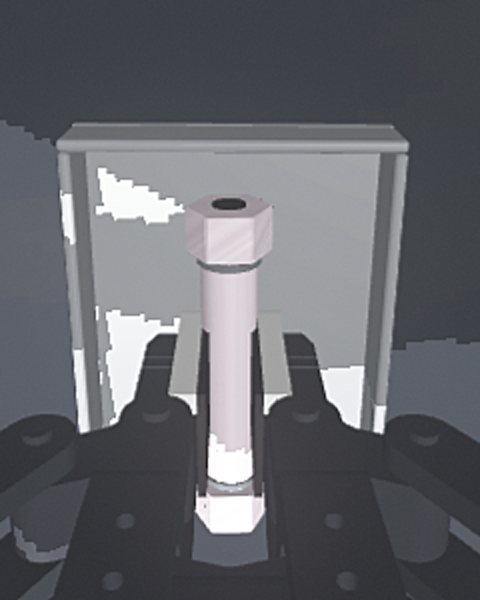

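Aligned; lower, release and rise.

```bash
python3 -m crank '[1,0,1,0,0,1,0,1.8,0,0,1,0,1.95,0,0,0.7,0,1.95,0,0,0.7,0,1.95,0,0,0.7,0,1.95,0,0,0.7,0,0,0,0,0.7,0,-4,0,0,0.5,0,-9,0,0,0.4,0,-11,0,0]'
python3 -m crank '[0.4,0,-0.5,0,0,0.4,0,-0.5,0,0]'
python3 -c "
from h import *
go([.459,-.2402,.14],np.radians(18.7))
c=optics.read_camera('wrist'); save('w22.png',c['frame'])"
```

```text
time: 24.45
ee_pos: [0.5233, 0.3706, 0.1647]
tool_rot: [-1.572, 0.056, -0.088]
wrist_force: [0.0, 0.7, -0.2]
finger_gap: 0.0508
time: 24.65
ee_pos: [0.5238, 0.3715, 0.1721]
tool_rot: [-1.569, 0.054, -0.09]
wrist_force: [-0.1, -0.2, -1.0]
finger_gap: 0.0511
t 24.65 tcp [0.5238 0.3715 0.1721] y [ 0.023 -0.001 -1.   ] z [0.092 0.996 0.001] gap 0.0511 F [-0.1 -0.2 -1. ]
shift cm [ -0.92   3.1  -61.51]
spin 1.153 q7 0.356
```

View pics/w22.png

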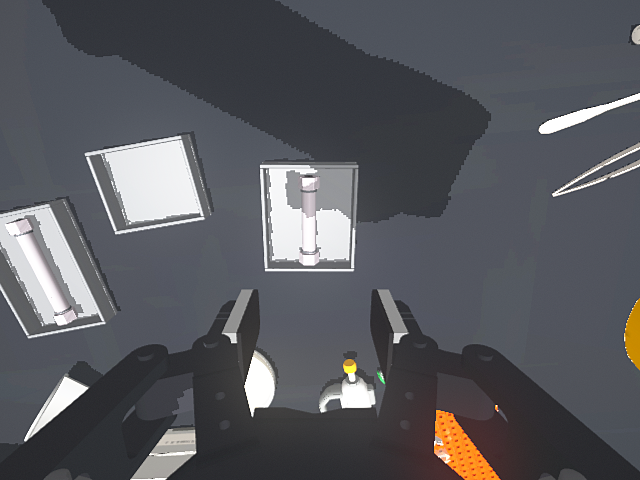

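```bash
python3 -m crank '[0.4,-0.9,1,-61.5,1.15,0.4,-0.9,1,-61.5,1.15,0.4,-0.9,1,-61.5,1.15,0.4,-0.9,1,-61.5,1.15,0.4,-0.9,1,-61.5,1.15,0.4,-0.9,1,-61.5,1.15,0.4,-0.9,1,-61.5,1.15,0.4,-0.9,1,-61.5,1.15,0.4,-0.9,1,-61.5,1.15,0.4,-0.9,1,-61.5,1.15]'
python3 -c "
from h import *
go([.459,-.2402,.14],np.radians(18.7))"
```

```text
time: 25.7
ee_pos: [0.4685, -0.1284, 0.1608]
tool_rot: [-1.338, 0.949, -0.976]
wrist_force: [0.1, -0.3, 0.5]
finger_gap: 0.0516
t 25.7 tcp [ 0.4685 -0.1284  0.1608] y [ 0.018 -0.002 -1.   ] z [0.946 0.323 0.016] gap 0.0516 F [ 0.1 -0.3  0.5]
shift cm [10.25  2.09 -4.54]
spin 0.002 q7 0.27
```

```bash
python3 -m crank '[0.4,10.2,2,-4.5,0,0.4,10.2,2,-4.5,0,0.4,10.2,2,-4.5,0,0.4,10.2,2,-4.5,0,0.4,10.2,2,-4.5,0,0.4,10.2,2,-4.5,0]'
python3 -c "
from h import *
go([.459,-.2402,.023],np.radians(18.7))
c=optics.read_camera('wrist'); save('w23.png',c['frame'])"
```

```text
time: 26.3
ee_pos: [0.4596, -0.2373, 0.1407]
tool_rot: [-1.339, 0.947, -0.972]
wrist_force: [0.3, -0.1, 0.2]
finger_gap: 0.0515
t 26.3 tcp [ 0.4596 -0.2373  0.1407] y [ 0.018 -0.001 -1.   ] z [0.945 0.326 0.016] gap 0.0515 F [ 0.3 -0.1  0.2]
shift cm [ 0.18 11.76 -0.34]
spin 0.006 q7 0.482
```

View pics/w23.png

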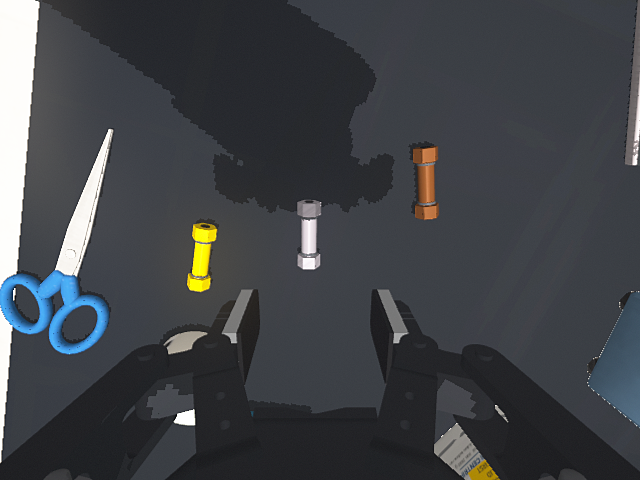

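The short post spans (309,200)–(309,270).

```bash
python3 -c "
from h import *
c=optics.read_camera('wrist')
p=cast(c,[[309,200],[309,270]],.013);print(p.round(4),p.mean(0),np.linalg.norm(p[1]-p[0]))
g=c['frame'].max(2);k=np.zeros(g.shape,bool);k[190:278,290:330]=1
print(rect(c,k&(g>85),.008))
go([*p.mean(0)[:2],.024],np.radians(18.7))
"
```

```text
[[ 0.4491 -0.2131  0.013 ]
 [ 0.4672 -0.2666  0.013 ]] [ 0.45817463 -0.23987825  0.013     ] 0.05646464036443245
(array([ 0.45833969, -0.24104388]), (18.525279998779297, 56.786346435546875), 18.315099716186523)
t 26.4 tcp [ 0.4597 -0.2377  0.141 ] y [ 0.018 -0.002 -1.   ] z [0.945 0.326 0.017] gap 0.0513 F [0.6 0.3 0.5]
shift cm [ 0.07 11.7  -0.41]
spin 0.006 q7 0.482
```

```bash
python3 -m crank '[0.5,0.1,3,-0.4,0,0.5,0.1,7,-0.4,0,0.5,0.1,10,-0.4,0,0.5,0.1,11.7,-0.4,0,0.5,0.1,11.7,-0.4,0,1,0.1,11.7,-0.4,0,1,0.1,11.7,-0.4,0,1,0.1,11.7,-0.4,0,1,0.1,11.7,-0.4,0,1,0.1,11.7,-0.4,0]' 80
python3 -c "
from h import *
go([.4583,-.2403,.022],np.radians(18.7))
c=optics.read_camera('wrist'); save('w24.png',c['frame'],(200,130,240,300),2)"
```

```text
time: 27.4
ee_pos: [0.4591, -0.24, 0.0252]
tool_rot: [-1.338, 0.945, -0.974]
wrist_force: [-1.2, 2.4, 7.5]
finger_gap: 0.0085
t 27.4 tcp [ 0.4591 -0.24    0.0252] y [ 0.02  -0.002 -1.   ] z [0.945 0.326 0.018] gap 0.0085 F [-1.2  2.4  7.5]
shift cm [-0.    0.32 -0.09]
spin 0.006 q7 0.37
```

View pics/w24.png

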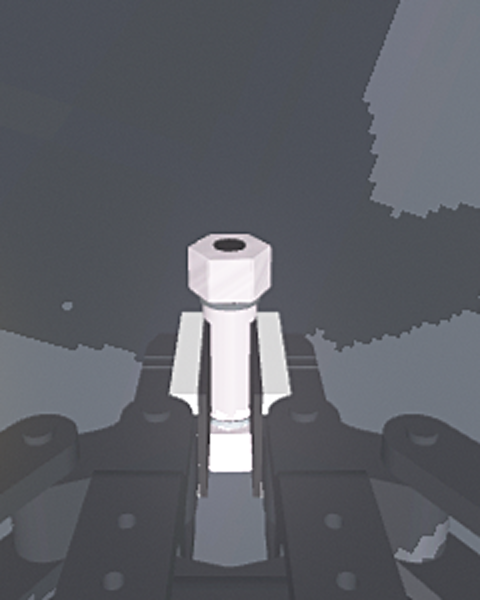

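```bash
python3 -m crank '[1,0,-1,0,0,1,0,-4,0,0,1,0,-8,0,0,1,0,-11,0,0,1,0,-11,0,0,1,0,-11,0,0,1,0,-11,0,0]'
python3 -c "
from h import *
go([.6535,-.0430,.135],np.radians(30))"
```

```text
time: 28.15
ee_pos: [0.456, -0.2396, 0.1344]
tool_rot: [-1.339, 0.947, -0.973]
wrist_force: [-0.8, 0.2, -1.0]
finger_gap: 0.0083
t 28.15 tcp [ 0.456  -0.2396  0.1344] y [ 0.018 -0.002 -1.   ] z [0.945 0.326 0.017] gap 0.0083 F [-0.8  0.2 -1. ]
shift cm [-12.15   0.26  25.08]
spin -0.192 q7 0.479
```

```bash
python3 -m crank '[1,-12.2,0,25,-0.192,1,-12.2,0,25,-0.192,1,-12.2,0,25,-0.192,1,-12.2,0,25,-0.192,1,-12.2,0,25,-0.192,1,-12.2,0,25,-0.192,1,-12.2,0,25,-0.192,1,-12.2,0,25,-0.192,1,-12.2,0,25,-0.192,1,-12.2,0,25,-0.192]'
python3 -c "
from h import *
go([.6535,-.0430,.06],np.radians(30))"
```

```text
time: 29.15
ee_pos: [0.6514, -0.0447, 0.137]
tool_rot: [-1.406, 0.803, -0.829]
wrist_force: [0.2, 0.2, -0.7]
finger_gap: 0.0084
t 29.15 tcp [ 0.6514 -0.0447  0.137 ] y [ 0.017 -0.003 -1.   ] z [0.867 0.499 0.013] gap 0.0084 F [ 0.2  0.2 -0.7]
shift cm [-0.12  7.7   0.17]
spin -0.002 q7 0.227
```

```bash
python3 -m crank '[1,-0.1,1.5,0.15,0,1,-0.1,4,0.15,0,1,-0.1,6,0.15,0,1,-0.1,7.2,0.15,0,1,-0.1,7.2,0.15,0,1,-0.1,7.2,0.15,0,1,-0.1,7.2,0.15,0]'
python3 -c "
from h import *
go([.6535,-.0430,.0452],np.radians(30))
c=optics.read_camera('wrist'); save('w25.png',c['frame'],(200,130,240,300),2)"
```

```text
time: 29.85
ee_pos: [0.6542, -0.0432, 0.0661]
tool_rot: [-1.405, 0.802, -0.83]
wrist_force: [-0.0, -0.5, -0.9]
finger_gap: 0.0083
t 29.85 tcp [ 0.6542 -0.0432  0.0661] y [ 0.019 -0.003 -1.   ] z [0.867 0.498 0.015] gap 0.0083 F [-0.  -0.5 -0.9]
shift cm [-0.08  2.09 -0.08]
spin -0.002 q7 0.182
```

View pics/w25.png

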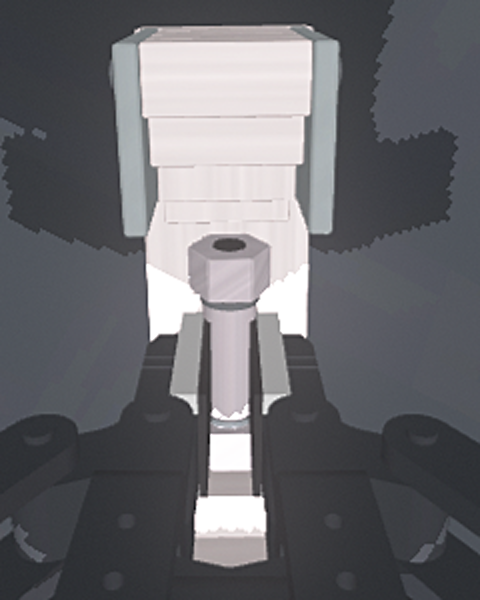

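```bash
python3 -c "
from h import *
c=optics.read_camera('wrist')
G=np.array([.6532,-.0424]);ax=np.array([.5,-.866]);n=np.array([.866,.5])
for nm,uv,z in (('stop54',[313,187.5],.058),('riser42',[313,212],.048),('riser30',[313,229.7],.034),('edge20',[313,240.5],.020),('post26',[314.5,248.5],.057),('L',[257.5,190],.058),('R',[368,190],.058)):
    p=cast(c,[uv],z)[0]; print(nm,'along',((p[:2]-G)@ax).round(4),'across',((p[:2]-G)@n).round(4))
"
```

```text
stop54 along -0.055 across -0.0001
riser42 along -0.0429 across -0.0
riser30 along -0.0308 across 0.0001
edge20 along -0.0207 across 0.0002
post26 along -0.0299 across 0.0004
L along -0.0541 across -0.0212
R along -0.0539 across 0.021
```

```bash
python3 -m crank '[1,0.2,0,0,0,1,0.2,0.8,0,0,1,0.2,1.4,0,0,1,0.2,1.7,0,0,1,0.2,1.8,0,0,1,0.2,1.8,0,0,1,0.2,1.8,0,0]'
python3 -c "
from h import *
go([.6535,-.0430,.0452],np.radians(30))
c=optics.read_camera('wrist'); save('w26.png',c['frame'],(200,130,240,300),2)"
```

```text
time: 30.65
ee_pos: [0.6555, -0.045, 0.0482]
tool_rot: [-1.405, 0.802, -0.83]
wrist_force: [0.3, 0.1, -1.3]
finger_gap: 0.0083
t 30.65 tcp [ 0.6555 -0.045   0.0482] y [ 0.019 -0.003 -1.   ] z [0.867 0.499 0.015] gap 0.0083 F [ 0.3  0.1 -1.3]
shift cm [-0.28  0.29 -0.08]
spin -0.002 q7 0.175
```

View pics/w26.png

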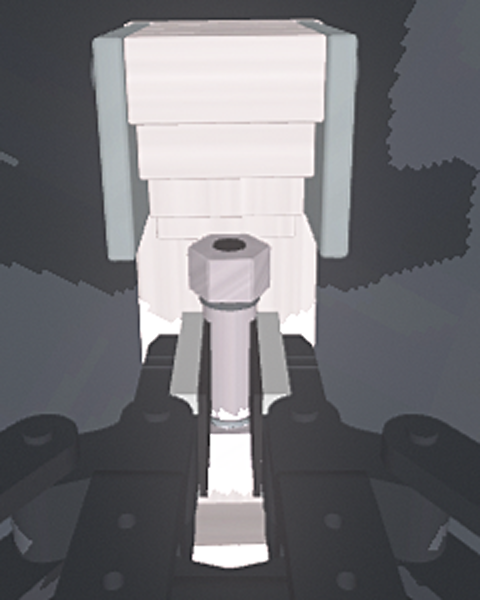

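```bash
python3 -m crank '[1,0,0.1,0,0,1,0,0.2,0,0,1,0,0.3,0,0,1,0,0.4,0,0,1,0,0.45,0,0,1,0,0.45,0,0]'
python3 -c "
from h import *
go([.6535,-.0430,.0452],np.radians(30))"
```

```text
time: 31.3
ee_pos: [0.6558, -0.045, 0.0451]
tool_rot: [-1.405, 0.801, -0.831]
wrist_force: [-4.5, -0.4, 9.5]
finger_gap: 0.0086
t 31.3 tcp [ 0.6558 -0.045   0.0451] y [ 0.019 -0.003 -1.   ] z [0.867 0.498 0.015] gap 0.0086 F [-4.5 -0.4  9.5]
shift cm [-0.29 -0.01 -0.09]
spin -0.002 q7 0.172
```

Contact at the predicted height (.0452) for the low step. I'll release, look and regrip.

```bash
python3 -m crank '[0.7,0,0,0,0,0.7,0,0,0,0,0.7,0,0.1,0,0,0.7,0,0.15,0,0,0.7,0,0.15,0,0]'
python3 -c "
from h import *
go([.6535,-.0430,.0452],np.radians(30))
c=optics.read_camera('wrist'); save('w27.png',c['frame'],(200,130,240,300),2)"
```

```text
time: 31.8
ee_pos: [0.6556, -0.045, 0.0433]
tool_rot: [-1.405, 0.802, -0.831]
wrist_force: [0.1, -0.9, -1.2]
finger_gap: 0.0257
t 31.8 tcp [ 0.6556 -0.045   0.0433] y [ 0.018 -0.003 -1.   ] z [0.867 0.498 0.014] gap 0.0257 F [ 0.1 -0.9 -1.2]
shift cm [-0.28 -0.19 -0.08]
spin -0.002 q7 0.171
```

View pics/w27.png

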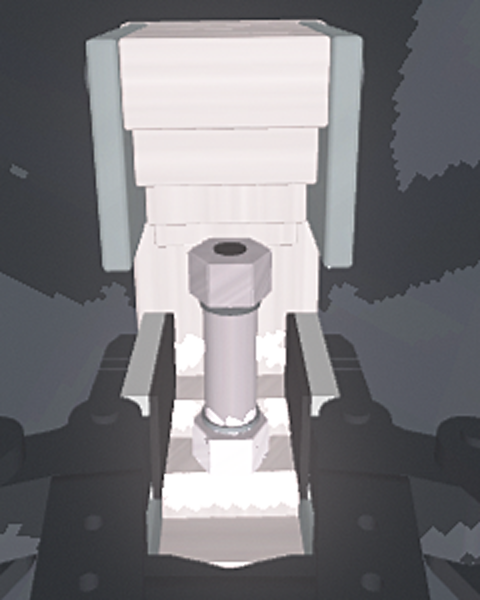

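```bash
python3 -m crank '[1,0,0,0,0,1,0,0,0,0,1,0,0,0,0,1,0,0,0,0,1,0,-3,0,0,1,0,-7,0,0,1,0,-9.5,0,0,1,0,-9.5,0,0,1,0,-9.5,0,0,1,0,-9.5,0,0]' 80
python3 -c "
from h import *
go([.483,.2398,.12],np.radians(94.5))"
```

```text
time: 32.85
ee_pos: [0.6528, -0.045, 0.1367]
tool_rot: [-1.407, 0.804, -0.829]
wrist_force: [-0.1, -0.1, -1.4]
finger_gap: 0.0085
t 32.85 tcp [ 0.6528 -0.045   0.1367] y [ 0.016 -0.004 -1.   ] z [0.867 0.498 0.012] gap 0.0085 F [-0.1 -0.1 -1.4]
shift cm [-33.17   1.3   -0.55]
spin -1.128 q7 0.226
```

```bash
python3 -m crank '[1,-33.2,0,-0.55,-1.128,1,-33.2,0,-0.55,-1.128,1,-33.2,0,-0.55,-1.128,1,-33.2,0,-0.55,-1.128,1,-33.2,0,-0.55,-1.128,1,-33.2,1,-0.55,-1.128,1,-33.2,1.3,-0.55,-1.128,1,-33.2,1.3,-0.55,-1.128,1,-33.2,1.3,-0.55,-1.128,1,-33.2,1.3,-0.55,-1.128]'
python3 -c "
from h import *
go([.483,.2398,.12],np.radians(94.5))
c=optics.read_camera('wrist'); save('w28.png',c['frame']); save('w28z.png',c['frame'],(240,170,150,160),4)"
```

```text
time: 33.85
ee_pos: [0.4827, 0.2391, 0.1191]
tool_rot: [-1.575, -0.07, 0.048]
wrist_force: [-0.7, -0.7, -0.7]
finger_gap: 0.0084
t 33.85 tcp [0.4827 0.2391 0.1191] y [ 0.014 -0.005 -1.   ] z [-0.075  0.997 -0.006] gap 0.0084 F [-0.7 -0.7 -0.7]
shift cm [ 0.03 -0.09  0.07]
spin -0.003 q7 0.6
```

View pics/w28z.png

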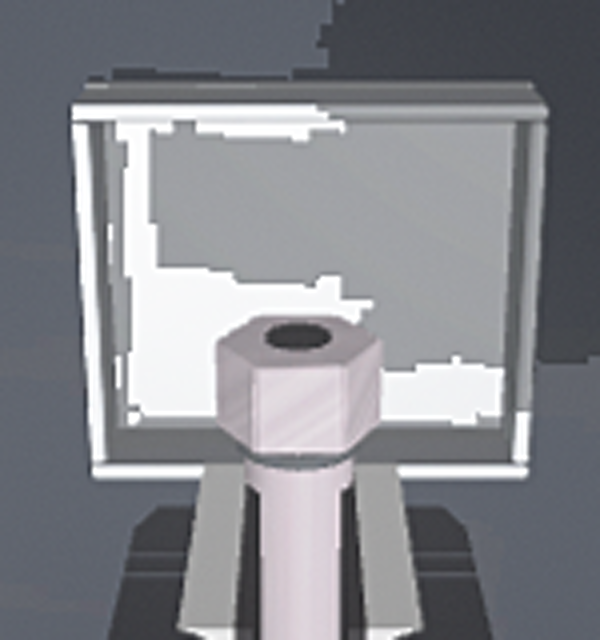

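```bash
python3 -c "
from h import *
c=optics.read_camera('wrist')
rep(c,np.array([[72,104],[92,477],[530,477],[548,104]])/4+[240,170]-.4,.02)
print(cast(c,[[315,249.5]],.119-.0153+.008), cast(c,[[315,285]],.119-.0153+.008))
go([.4835,.2395,.0285],np.radians(94.5))
"
```

```text
[0.4821 0.2397 0.02  ] [67.9 78.6 67.8 77.9] axis yaw 4.56
[[0.45164851 0.23626804 0.1117    ]] [[0.46741821 0.23745275 0.1117    ]]
t 33.95 tcp [0.4833 0.2389 0.1196] y [ 0.015 -0.004 -1.   ] z [-0.075  0.997 -0.005] gap 0.0091 F [-0.9  0.4 -0.9]
shift cm [-0.11  9.1   0.11]
spin -0.003 q7 0.601
```

```bash
python3 -m crank '[1,0.2,3,0.1,0,1,0.2,6,0.1,0,1,0.2,7,0.1,0,1,0.2,7,0.1,0,1,0.2,7,0.1,0,1,0.2,7,0.1,0]'
python3 -c "
from h import *
go([.4860,.2395,.0285],np.radians(94.5))
c=optics.read_camera('wrist'); save('w29.png',c['frame'],(200,130,240,300),2)
z=ctrl.state()['ee_pos'][2]-.0153+.008
print(z,cast(c,[[314.5,249.5]],z))"
```

```text
time: 34.55
ee_pos: [0.4871, 0.2403, 0.0509]
tool_rot: [-1.574, -0.072, 0.045]
wrist_force: [-0.4, 0.5, 0.3]
finger_gap: 0.0086
t 34.55 tcp [0.4871 0.2403 0.0509] y [ 0.017 -0.003 -1.   ] z [-0.075  0.997 -0.005] gap 0.0086 F [-0.4  0.5  0.3]
shift cm [-0.15  2.24 -0.06]
spin -0.004 q7 0.51
0.0436121709136508 [[0.45555811 0.23747448 0.04361217]]
```

View pics/w29.png

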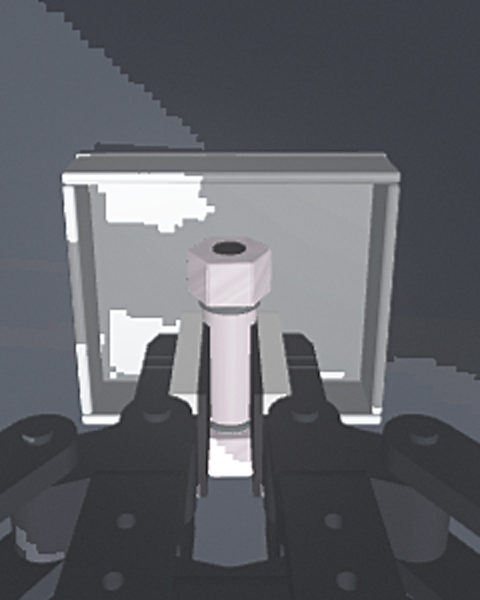

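```bash
python3 -m crank '[1,-0.05,1,0,0,1,-0.05,2,0,0,1,-0.05,2.25,0,0,1,-0.05,2.25,0,0,0.7,-0.05,2.25,0,0,0.7,-0.05,2.25,0,0,0.7,-0.05,2.25,0,0,0.7,-0.05,0,0,0,0.7,-0.05,-4,0,0,0.5,-0.05,-8,0,0]'
python3 -m crank '[0.4,0,-5,0,0,0.4,0,-8,0,0,0.4,0,-8,0,0,0.4,0,-8,0,0]'
python3 -c "
from h import *
go([.5,.2,.3])
c=optics.read_camera('wrist'); save('w30.png',c['frame']);c=optics.read_camera('top'); save('t30.png',c['frame'])"
```

```text
time: 35.6
ee_pos: [0.4846, 0.2401, 0.1311]
tool_rot: [-1.574, -0.07, 0.047]
wrist_force: [1.0, 0.5, 0.6]
finger_gap: 0.0392
time: 36.0
ee_pos: [0.4837, 0.24, 0.2111]
tool_rot: [-1.575, -0.071, 0.046]
wrist_force: [0.8, 0.7, -0.8]
finger_gap: 0.0512
t 36.0 tcp [0.4837 0.24   0.2111] y [ 0.016 -0.004 -1.   ] z [-0.074  0.997 -0.005] gap 0.0512 F [ 0.8  0.7 -0.8]
shift cm [ 1.46 -8.85 -4.16]
```

View pics/w30.png

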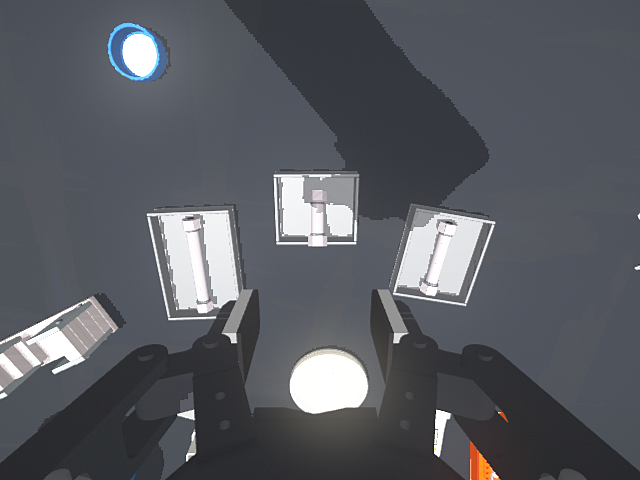

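View pics/t30.png

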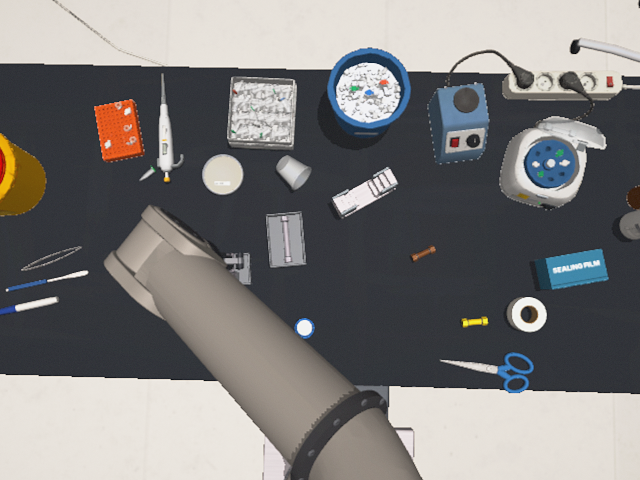

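The short post's far end (318,246) seems to overlap the tray's far wall at row 243, so I'll zoom in.

```bash
python3 -c "
from h import *
f=cv2.imread('pics/w30.png'); save('w30z.png',f,(260,160,115,100),6)
c=optics.read_camera('scene'); save('s30.png',c['frame'],(150,230,180,110),4.3)"
```

```text
(no output)
```

View pics/w30z.png

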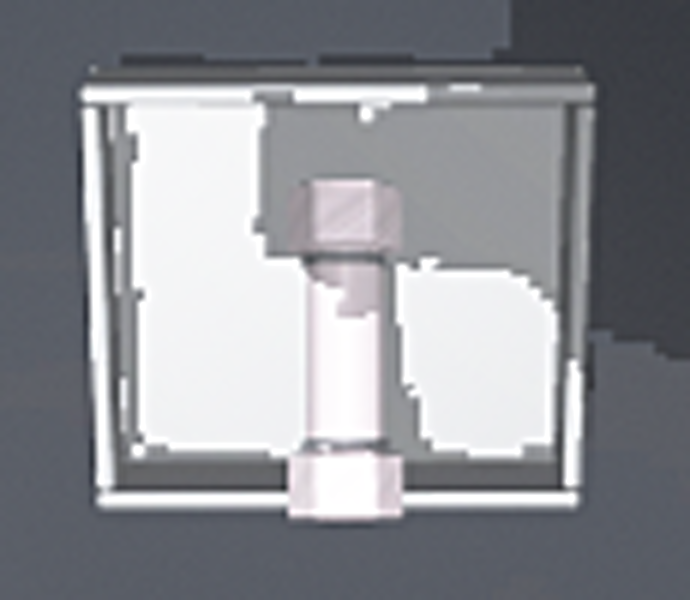

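View pics/s30.png

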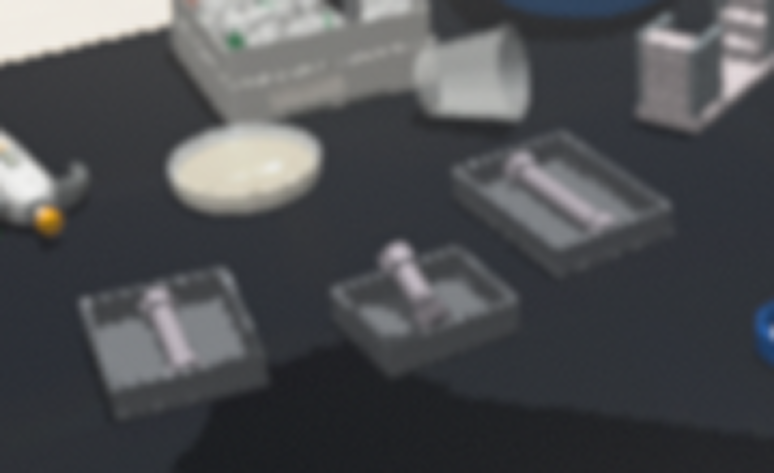

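The post's far (+x) collar is resting on the rim of tray_short. I'll measure it and regrip.

```bash
python3 -c "
from h import *
c=optics.read_camera('wrist')
rep(c,np.array([[80,90],[98,500],[580,500],[596,90]])/6+[260,160]-.4,.02)
p=cast(c,[[318,190]],.019)[0];q=cast(c,[[317.5,246.3]],.034)[0];print(p.round(4),q.round(4),np.linalg.norm(p-q))
m=(p+q)/2; print(m)
go([m[0],m[1],.036],np.radians(94.5))
"
```

```text
[0.4794 0.2393 0.02  ] [65.6 77.6 65.5 77.8] axis yaw 4.46
[0.4608 0.2397 0.019 ] [0.5103 0.243  0.034 ] 0.05190752887476192
[0.48554137 0.24135891 0.0265    ]
t 36.2 tcp [0.4827 0.2398 0.2095] y [ 0.012 -0.005 -1.   ] z [-0.075  0.997 -0.006] gap 0.0511 F [-0.1  0.8  0. ]
shift cm [ 0.09 17.35  0.23]
spin -0.004 q7 0.708
```

```bash
python3 -m crank '[0.7,0.2,4,0.2,0,0.7,0.2,8,0.2,0,0.7,0.2,12,0.2,0,0.7,0.2,14,0.2,0,0.7,0.2,14,0.2,0,0.7,0.2,14,0.2,0]'
python3 -c "
from h import *
go([.487,.241,.036],np.radians(94.5))
c=optics.read_camera('wrist'); save('w31.png',c['frame'],(200,130,240,300),2)"
```

```text
time: 36.8
ee_pos: [0.4859, 0.2415, 0.0692]
tool_rot: [-1.575, -0.068, 0.051]
wrist_force: [-0.6, 1.5, 0.4]
finger_gap: 0.0256
t 36.8 tcp [0.4859 0.2415 0.0692] y [ 0.011 -0.005 -1.   ] z [-0.075  0.997 -0.006] gap 0.0256 F [-0.6  1.5  0.4]
shift cm [ 0.07  3.32 -0.04]
spin -0.003 q7 0.535
```

View pics/w31.png

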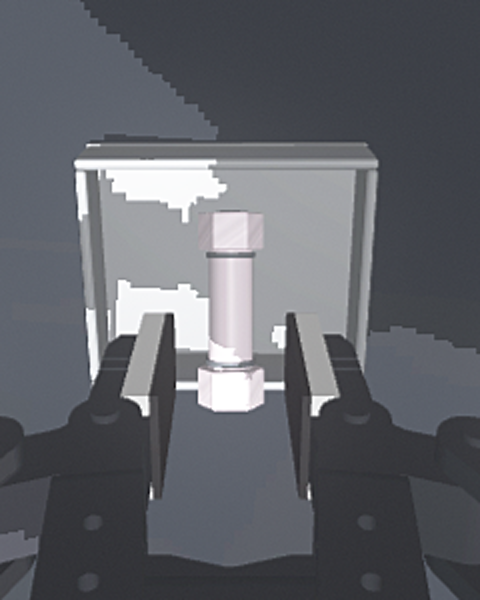

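```bash
python3 -m crank '[0.7,0.05,2,0,0,0.7,0.05,3.3,0,0,0.7,0.05,3.3,0,0,1,0.05,3.3,0,0,1,0.05,3.3,0,0,1,0.05,3.3,0,0,1,0.05,3.3,0,0,1,0,1.5,0,0,1,0,1.5,0,0]' 80
python3 -c "
from h import *
go([.481,.241,.036],np.radians(94.5))
c=optics.read_camera('wrist'); save('w32.png',c['frame'],(200,130,240,300),2)"
```

```text
time: 37.75
ee_pos: [0.4878, 0.2427, 0.0574]
tool_rot: [-1.573, -0.071, 0.047]
wrist_force: [0.8, 1.3, -1.1]
finger_gap: 0.0082
t 37.75 tcp [0.4878 0.2427 0.0574] y [ 0.016 -0.002 -1.   ] z [-0.075  0.997 -0.004] gap 0.0082 F [ 0.8  1.3 -1.1]
shift cm [-0.72  2.13 -0.11]
spin -0.003 q7 0.516
```

View pics/w32.png

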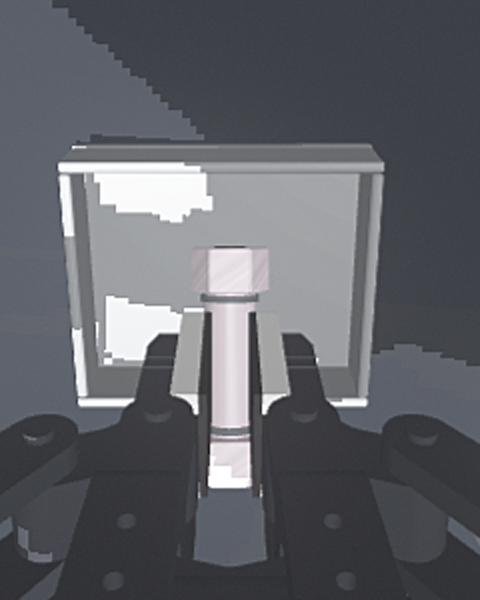

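```bash
python3 -m crank '[1,-0.7,0,-0.1,0,1,-0.7,0.8,-0.1,0,1,-0.7,1.5,-0.1,0,1,-0.7,1.7,-0.1,0,1,-0.7,1.8,-0.1,0,1,-0.7,1.8,-0.1,0]'
python3 -c "
from h import *
go([.481,.241,.036],np.radians(94.5))
c=optics.read_camera('wrist'); save('w33.png',c['frame'],(200,130,240,300),2)
c=optics.read_camera('scene'); save('s33.png',c['frame'],(150,230,180,110),4.3)"
```

```text
time: 38.4
ee_pos: [0.4808, 0.2408, 0.0382]
tool_rot: [-1.574, -0.07, 0.048]
wrist_force: [-0.4, 0.2, -0.7]
finger_gap: 0.0082
t 38.4 tcp [0.4808 0.2408 0.0382] y [ 0.014 -0.003 -1.   ] z [-0.075  0.997 -0.004] gap 0.0082 F [-0.4  0.2 -0.7]
shift cm [0.02 0.22 0.02]
spin -0.003 q7 0.482
```

View pics/w33.png

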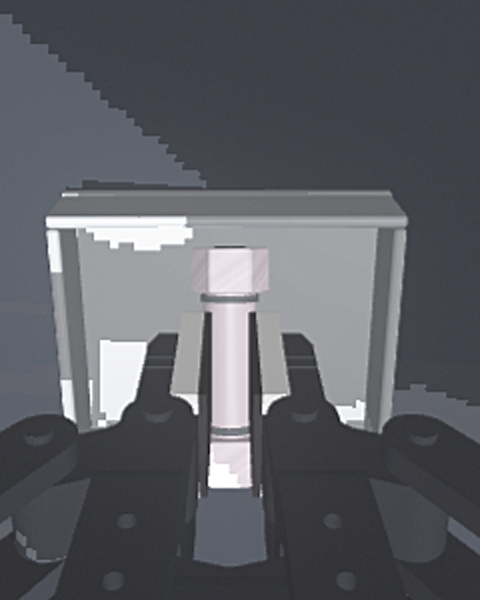

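View pics/s33.png

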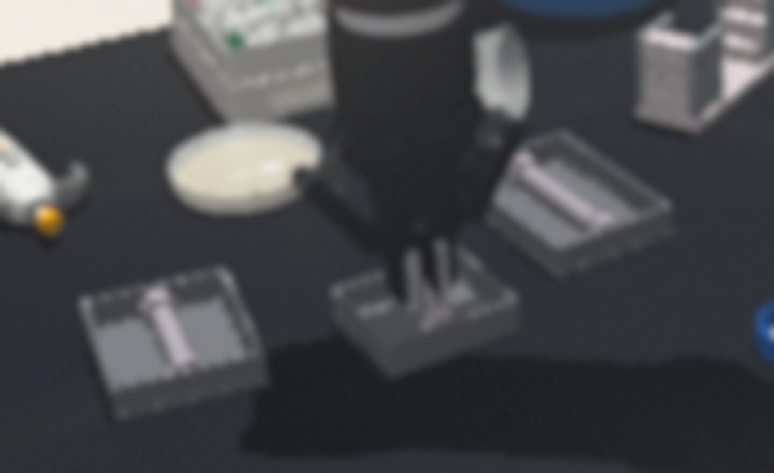

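```bash
python3 -c "
from h import *
c=optics.read_camera('wrist')
print(cast(c,[[314,253.5]],.022),cast(c,[[314,253.5]],.016),cast(c,[[314,239.5],[314,243.5]],.02))"
```

```text
[[0.45491919 0.2383343  0.022     ]] [[0.45725179 0.23847876 0.016     ]] [[0.44922495 0.23790239 0.02      ]
 [0.45105563 0.23803818 0.02      ]]
```

```bash
python3 -m crank '[1,0,0.2,0,0,1,0,0.35,0,0,1,0,0.5,0,0,1,0,0.5,0,0]' 40
python3 -c "
from h import *
go([.481,.241,.036],np.radians(94.5))"
```

```text
time: 38.95
ee_pos: [0.4824, 0.2414, 0.0357]
tool_rot: [-1.574, -0.073, 0.044]
wrist_force: [-4.5, -4.4, 22.8]
finger_gap: 0.0084
t 38.95 tcp [0.4824 0.2414 0.0357] y [ 0.018 -0.003 -1.   ] z [-0.075  0.997 -0.004] gap 0.0084 F [-4.5 -4.4 22.8]
shift cm [-0.14 -0.03 -0.03]
spin -0.004 q7 0.476
```

Contact at the near end on the floor. Release and rise.

```bash
python3 -m crank '[0.7,0,0,0,0,0.7,0,0,0,0,0.7,0,0,0,0,0.7,0,0,0,0,0.7,0,-2,0,0,0.7,0,-6,0,0,0.6,0,-10,0,0,0.4,0,-14,0,0,0.4,0,-16,0,0,0.4,0,-16,0,0]'
python3 -c "
from h import *
go([.481,.241,.036],np.radians(94.5))
c=optics.read_camera('wrist'); save('w34.png',c['frame'],(230,140,170,120),4.5)
c=optics.read_camera('scene'); save('s34.png',c['frame'],(150,230,180,110),4.3)"
```

```text
time: 39.95
ee_pos: [0.4808, 0.2431, 0.1987]
tool_rot: [-1.572, -0.077, 0.04]
wrist_force: [0.2, -0.8, -0.8]
finger_gap: 0.0516
t 39.95 tcp [0.4808 0.2431 0.1987] y [ 0.023 -0.001 -1.   ] z [-0.074  0.997 -0.003] gap 0.0516 F [ 0.2 -0.8 -0.8]
shift cm [-0.38 16.26 -0.16]
spin -0.004 q7 0.682
```

View pics/w34.png

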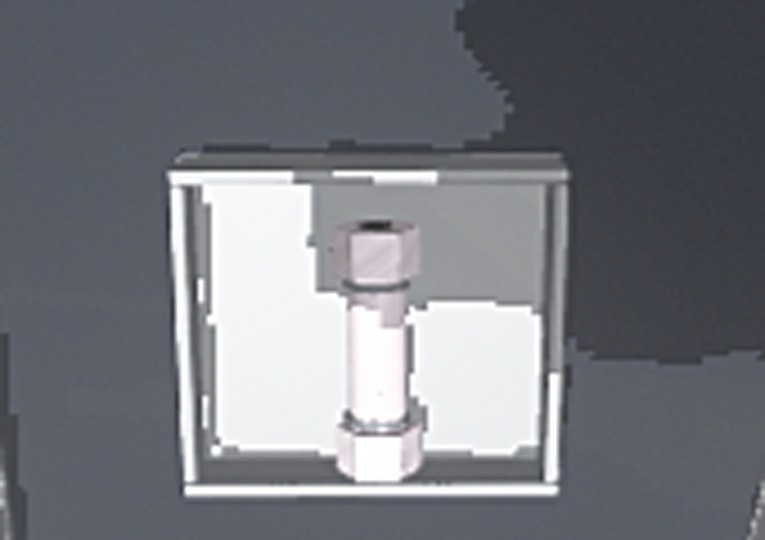

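View pics/s34.png

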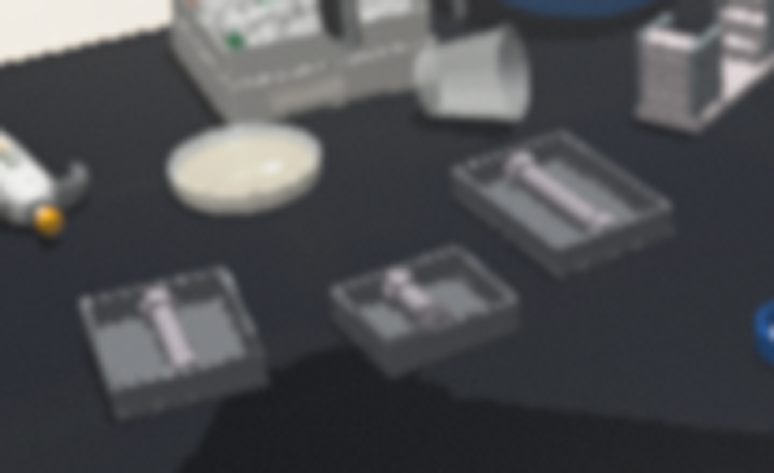

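```bash
python3 -c "
from h import *
c=optics.read_camera('wrist'); f=c['frame']; save('w35.png',f,(260,175,110,90),7)
p=cast(c,[[314,189.3],[314,246.7]],.019);print(p,np.linalg.norm(p[0]-p[1]))
p=cast(c,[[314,189.3]],.019)[0];q=cast(c,[[314,246.7]],.034)[0];print(np.linalg.norm(p-q))
"
```

```text
[[0.45562729 0.23807454 0.019     ]
 [0.50923953 0.24201414 0.019     ]] 0.05375679474244363
0.050483943448762815
```

View pics/w35.png

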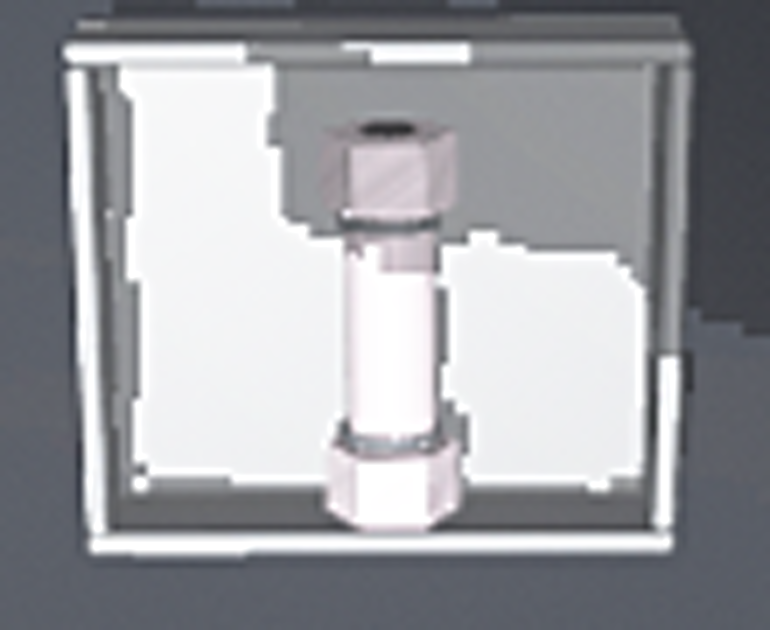

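```bash
python3 -c "
from h import *
c=optics.read_camera('scene')
for z in (.011,.018,.028): print(z,(proj(c,[.5055,.2415,z])-[150,230])*4.3,(proj(c,[.4635,.2385,z])-[150,230])*4.3)
# same check on the medium post far collar
print((proj(c,[.523+.033,.367-.003,.011])-[150,230])*4.3)
t=optics.read_camera('top'); save('t35.png',t['frame'],(140,195,180,100),4.4)
"
```

```text
0.011 [[403.8319282  285.63753844]] [[439.39705475 320.02399026]]
0.018 [[402.84915904 274.67922043]] [[438.48066226 308.85582563]]
0.028 [[401.4364664  258.92706225]] [[437.16315962 292.79929242]]
[[157.16990172 305.20544883]]
```

View pics/t35.png

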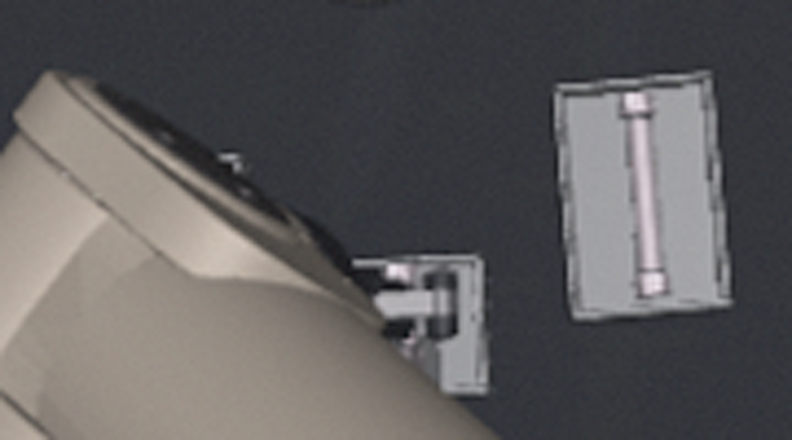

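```bash
python3 -m crank '[0.4,0,-5,-5,0,0.4,0,-8,-15,0,0.4,0,-8,-30,0,0.4,0,-8,-40,0,0.4,0,-8,-40,0,0.4,0,-8,-40,0,0.4,0,-8,-40,0,0.4,0,-8,-40,0,0.4,0,-8,-40,0,0.4,0,-8,-40,0]'
python3 -c "
from h import *
c=optics.read_camera('top'); f=c['frame']; save('t36.png',f,(130,140,250,210),3.1)
g=f.max(2)
for n,(x,y,w,h,z) in dict(cap=(290,312,32,32,.017),cup=(265,145,55,50,.03),dish=(195,145,55,55,.014)).items():
    k=np.zeros(g.shape,bool);k[y:y+h,x:x+w]=1; print(n,rect(c,k&(g>100),z)[0].round(4))
for n,(x,y,w,h) in dict(M=(160,232,32,36),S=(218,258,30,24),L=(272,216,28,48)).items():
    k=np.zeros(g.shape,bool);k[y:y+h,x:x+w]=1; cc,sz,a=rect(c,k&(f.min(2)>195),.011); print(n,cc.round(4),np.round(sz,1))
"
```

```text
time: 41.2
ee_pos: [0.5067, -0.1615, 0.2749]
tool_rot: [-1.574, -0.064, 0.043]
wrist_force: [-1.4, 0.7, -0.3]
finger_gap: 0.0513
cap [0.3609 0.0808]
cup [0.7006 0.1145]
dish [0.6916 0.2699]
M [0.5126 0.3693] [ 2.8 22.2]
S [0.4667 0.2436] [6.5 6.5]
L [0.5985 0.1326] [6.7 6.6]
```

View pics/t36.png

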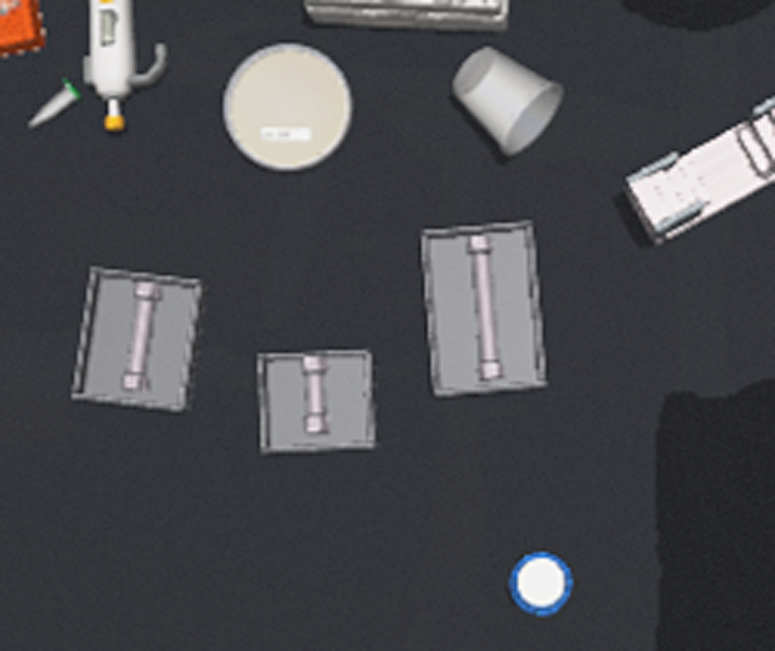

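```bash
python3 -c "
from h import *
c=optics.read_camera('top'); f=c['frame']; save('t37.png',f,(208,246,48,44),13)
s=optics.read_camera('scene'); save('s37.png',s['frame'],(180,270,140,80),5.5)
# predicted in the zoom
T=np.array([.4828,.2398]);a=np.radians(4.5);x=np.array([np.cos(a),np.sin(a)])
for nm,d,z in (('inner rim far',.031,.02),('outer far',.034,.02),('inner near',-.031,.02)): print(nm,(proj(c,[*(T+d*x),z])-[208,246])*13)"
```

```text
inner rim far [[302.60088395 112.17331411]]
outer far [[301.91161313  94.1920731 ]]
inner near [[316.91767568 485.66029907]]
```

View pics/t37.png

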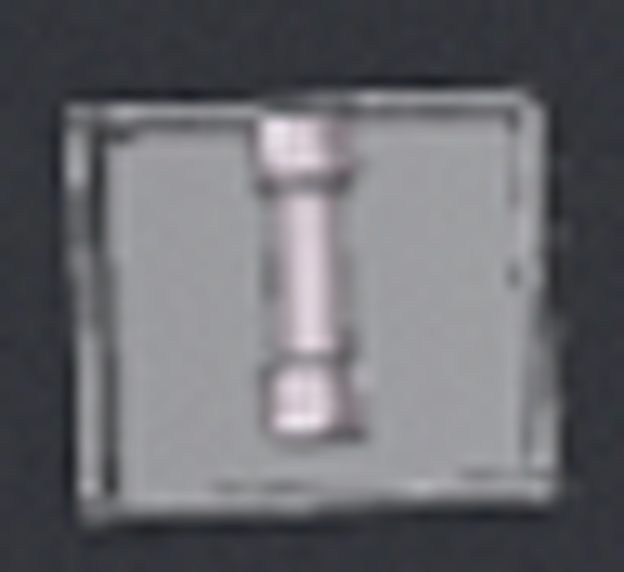

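View pics/s37.png

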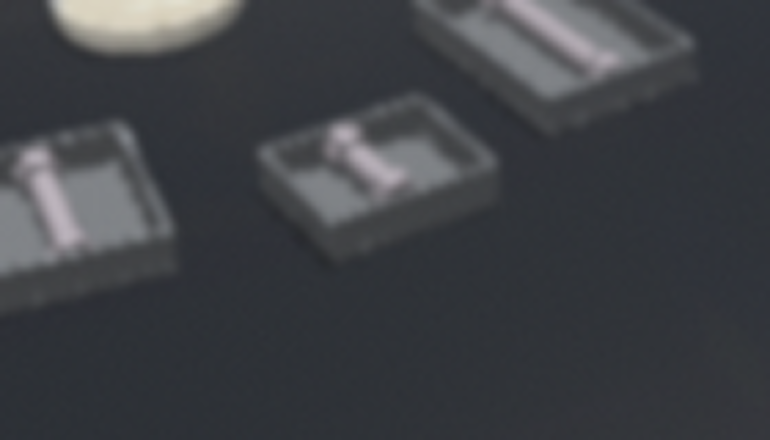

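```bash
python3 -c "
from station import ctrl
print(ctrl.finish_job(), ctrl.state()['time'])"
```

```text
the job is handed in; nothing more can be done
the job is handed in; nothing more can be done
```

I gauged the three posts one at a time, placed each in its matching tray, and handed the job in at about 41 s of the 72 s allowed. No verdict was reported.

- **Gauging:** I did the 100 mm post (c) first, then the 76 mm (a), then the 52 mm (b). Each touched down in the slot at the height its step predicts: TCP 0.070, 0.061 and 0.045 m. I released each one there for 0.4 to 0.5 s, then regripped it.
- **First placing of the short post failed:** its +x end came to rest on the rim of the short tray. I regripped it, moved it about 6 mm, and set it down again.
- **First grasp of the long post:** I went slightly too low, and the fingertips pressed the bench with about 58 N at the wrist, under the 120 N limit.

**Last checks:**
- All three posts appear flat inside their trays.
- The short post lies close to the far wall, about 3 to 5 mm off centre. The scene view puts its far end at floor height, as for the medium post. My one automatic position check of the posts in the top view failed because its brightness threshold was too high, so these placings rest on the pictures and hand-picked points.
- The cup, dish and cap measured exactly where they were at the start.
- The gripper was clear of everything, about 0.27 m above the bench.

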